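Pin the spice tray open and load it with vials

ROBOT

A 6-joint arm with a two-finger parallel gripper is mounted at the origin on the work surface. World frame = base frame: x ahead of the robot, y to its left, z up, the work surface at z = 0. Lengths are in m, angles in degrees, forces in N, time in s.
With the tool pointing down it reaches from about 0.375 to 0.9 m from the base axis. Payload 3.1 kg.
Tool frame: the origin (TCP) lies between the finger pads; the fingertips stand 11 mm ahead of it and the grasp point (between the pads) lies 8 mm behind it; x points along the fingers, y is the direction in which the jaws open and shut, and the axes are right-handed (so a half turn about x gives the same grasp; the last joint's range is limited). The gripper opens to 87 mm and grips with 3 to 60 N. Pads are 19 mm wide; open, the fingers measure 117 mm over their backs; the gripper's body (75 mm by 190 mm) begins 51 mm behind the grasp point.
Start: joints at [62.653, 30.224, 82.088, -0, 67.689, -10.227], TCP at [0.184, 0.597, 0.234] pointing down, gripper open.
Joint ranges: [-176.69, 176.69], [-43.24, 126.21], [12.49, 139.97], [-82, 262], [0, 151.66], [-163.58, 163.58]. Speed limits (degrees/s): [159.86, 159.86, 180, 180, 180, 180].

INTERFACE

Orientations are given as a 3x3 rotation matrix whose columns are the frame's x, y, z axes.
In Python, from rig import bot gives the robot as it stands.
- The arm moves only by the shell command python3 -m inch 'ROWS' [OPENING]. ROWS is a JSON object of lists of equal length, an entry for each row: "dp": the shift along the tool's x, y, z in mm, a list of three; "yaw": the turn about the tool's x in degrees. In form: {"dp": [[tx, ty, tz], ...], "yaw": [yaw, ...]}. A call has 1 to 20 rows; each row shifts and turns the commanded pose from where the row before left it, along the tool's axes as they then stand; what a row does not reach is not made up. A row lasts 1/12 s, in which the tool goes at most 41.7 mm and 7.16 degrees, less where a joint would pass 70% of its speed; a pose out of reach is approached as far as the arm can. A call is refused whole if a number of a shift passes 41.7 or a number of a turn 7.16, either way. A call with a gripper value outside its range is refused whole. OPENING is the finger opening in mm, from 0 to 87, set as the call begins (- or left out, the last holds). The fingers move at their own pace and stop on an object; the grip force is fixed at half the most. Time passes only in rows, so rows that do not move let the fingers close. It gives the time, the measured TCP pose, the force and the opening at its end, in the units of the state.
- bot.read_state(): the state, without advancing time (a new reading comes with each control period).
- bot.capture(name): name is "side" or "top" or "wrist"; returns a dict with "color" (384x512x3 uint8, red, green, blue), "intrinsics" (3x3 intrinsics, pixels), "k1" (the pictures are not rectified: a ray, as slopes to the right and down, at radius r is drawn at 1 + k1 r^2 times it, then the intrinsics apply), "pose" (4x4, takes a point from camera to world coordinates). Camera axes: x right, y down, z forward; pixel columns grow to the right and rows downward; lengths in m; the calibration is good to about 2 mm. A picture is of the moment at which its call begins. There is no depth.
- bot.hand_in(): hands the job in, once; it reports no verdict.
The state is a dict: "time_s": time; "joint_positions": joint angles; "qvel": joint speeds; "tau": joint torques, N m; "position": TCP position; "tcp_rot": TCP orientation; "force": force on the tool from outside, world axes, zero at the start; "moment": the same for the moment, N m; "opening": opening from 0.0 (shut) to 1.0 (fully open).
Only numpy, scipy, OpenCV 4.12 (cv2) and the standard library are available. Lean on these libraries where they do the work, as an engineer would, in place of code of your own. Each camera call takes 0.05 s, during which the arm holds its last target.

TASK

Pull the ball-lock pin, slide the beech tray out to its stop and lock it there by pushing the pin fully home through the bracket and the tray's other hole until it snaps in. Only once the tray is locked, stand every glass vial from the mesh basket upright and fully seated in a cup of its own on the tray. Leave the jar, the mill and the bowl where they are.

Things in the scene. Friction and masses are not known exactly. Their poses are not given: they have to be found in the camera images.
- rack: fixed steel rack on the counter that carries the tray: rails, a low wire shelf 140 x 250 mm over its rear part (top 131 mm above the counter, x -110 to +30 mm from the origin), and at the front of its right side a pin bracket 58 mm high. Origin on the counter under the middle of the pushed-in tray; x points the way the tray pulls out (towards the basket), z up; the bracket is on its -y side
- pin_hole (a point): centre of the bracket's pin hole (13.5 mm, straight down through a 10 mm steel plate) at the plate's top face, 58 mm above the counter. The strap of the tray runs 3 mm beneath the plate
- park_hole (a point): centre of the wider parking hole (19.5 mm) in the same plate at its top face, 56 mm outward of the pin hole (rack -y): the pin drops in loosely and stands there on its flange
- tray (a joint): how far the beech tray (200 x 210 x 14 mm board) is pulled out, m: 0 pushed in with the strap's front hole under the bracket's hole, 0.140 with the strap's rear hole exactly under it, stop at 0.143. It takes about 3 N to slide and stays where left
- tray_mid (a point): centre of the top face of the tray's board (48 mm above the counter)
- tray_handle (a point): middle of the tray's bar pull: a 10 mm round steel bar 90 mm long, parallel to the rack's y, 33 mm in front of the board and 48 mm above the counter; free from above on both sides
- strap_hole_out (a point): the outer-position hole (13.5 mm, through 6 mm) in the steel strap along the tray's edge on the bracket side (rack -y), at the strap's top face 45 mm above the counter: under the bracket's hole when the tray is pulled out. An equal hole 140 mm further forward on the strap holds the pin at the start
- pin: steel ball-lock pin, about 120 g, locked in the pin hole at the start: shank 12 mm, flange 30 mm across and 5 mm thick, T-handle. Origin on the axis at the flange's underside, z up. Two sprung balls on the shank, 23 mm below the flange, snap out under the strap when the flange lies on the plate; pulling straight up with about 10 N draws them through, and pushing in takes 6 to 10 N
- pin_grip (a point): centre of the pin's T-handle bar, 33 mm above the flange's underside: the bar is 46 mm long (pin x), 12 mm wide (pin y) and 18 mm tall. The shank is 28 mm long, then an 8 mm nose tapering from 12 to 5 mm, its tip 36 mm below the origin of the pin
- basket: fixed low wire-mesh basket 200 x 270 mm with a 22 mm rim and a 3 mm floor, in which the vials stand; origin at the centre of its underside
- vial0: closed glass vial, 38 mm across and 68 mm tall, about 140 g: solid steel foot like half a ball (radius 19 mm), straight glass wall from 19 to 44 mm, beech lid 34 mm across from 50 to 68 mm. Origin at the lowest point of its foot, z up along its axis. So bottom-heavy that it stands on the round foot and rights itself when knocked over. Absent in some starts
- vial1: closed glass vial, 38 mm across and 68 mm tall, about 140 g: solid steel foot like half a ball (radius 19 mm), straight glass wall from 19 to 44 mm, beech lid 34 mm across from 50 to 68 mm. Origin at the lowest point of its foot, z up along its axis. So bottom-heavy that it stands on the round foot and rights itself when knocked over. Absent in some starts
- vial2: closed glass vial, 38 mm across and 68 mm tall, about 140 g: solid steel foot like half a ball (radius 19 mm), straight glass wall from 19 to 44 mm, beech lid 34 mm across from 50 to 68 mm. Origin at the lowest point of its foot, z up along its axis. So bottom-heavy that it stands on the round foot and rights itself when knocked over. Absent in some starts
- vial3: closed glass vial, 38 mm across and 68 mm tall, about 140 g: solid steel foot like half a ball (radius 19 mm), straight glass wall from 19 to 44 mm, beech lid 34 mm across from 50 to 68 mm. Origin at the lowest point of its foot, z up along its axis. So bottom-heavy that it stands on the round foot and rights itself when knocked over. Absent in some starts
- vial4: closed glass vial, 38 mm across and 68 mm tall, about 140 g: solid steel foot like half a ball (radius 19 mm), straight glass wall from 19 to 44 mm, beech lid 34 mm across from 50 to 68 mm. Origin at the lowest point of its foot, z up along its axis. So bottom-heavy that it stands on the round foot and rights itself when knocked over. Absent in some starts
- seat0 (a point): bottom of one of the six turned cups on the tray (round hollows 40 mm across at the rim, rim 12 mm above the board, sides at 45 degrees): where the origin of a fully seated vial comes to lie, level with the board's top face, 48 mm above the counter. Two rows 72 mm apart, three cups to a row 68 mm apart
- seat1 (a point): bottom of one of the six turned cups on the tray (round hollows 40 mm across at the rim, rim 12 mm above the board, sides at 45 degrees): where the origin of a fully seated vial comes to lie, level with the board's top face, 48 mm above the counter. Two rows 72 mm apart, three cups to a row 68 mm apart
- seat2 (a point): bottom of one of the six turned cups on the tray (round hollows 40 mm across at the rim, rim 12 mm above the board, sides at 45 degrees): where the origin of a fully seated vial comes to lie, level with the board's top face, 48 mm above the counter. Two rows 72 mm apart, three cups to a row 68 mm apart
- seat3 (a point): bottom of one of the six turned cups on the tray (round hollows 40 mm across at the rim, rim 12 mm above the board, sides at 45 degrees): where the origin of a fully seated vial comes to lie, level with the board's top face, 48 mm above the counter. Two rows 72 mm apart, three cups to a row 68 mm apart
- seat4 (a point): bottom of one of the six turned cups on the tray (round hollows 40 mm across at the rim, rim 12 mm above the board, sides at 45 degrees): where the origin of a fully seated vial comes to lie, level with the board's top face, 48 mm above the counter. Two rows 72 mm apart, three cups to a row 68 mm apart
- seat5 (a point): bottom of one of the six turned cups on the tray (round hollows 40 mm across at the rim, rim 12 mm above the board, sides at 45 degrees): where the origin of a fully seated vial comes to lie, level with the board's top face, 48 mm above the counter. Two rows 72 mm apart, three cups to a row 68 mm apart
- salt_jar: bystander: white ceramic jar 72 mm across, 110 mm tall; origin under its base
- pepper_mill: bystander: dark wooden mill 54 mm across, 138 mm tall; origin under its base
- bowl: bystander: small white ceramic bowl 76 mm across, 40 mm tall; origin under its base
Not all that is in view belongs to the job. What is shaped like the vial3 but blue is not meant. What is shaped like the vial2 but yellow is not meant.

How it is judged (in metres and radians):
On the way, in this order (a step that is already met when the one before it is completed fails the run):
1. the pin is pulled clear of the tray's strap (z of pin in the frame of pin_hole above 0.015 m), for 0.1 s.
2. the tray is pulled out so that its other hole lies under the bracket's hole (horizontal distance between strap_hole_out and pin_hole below 0.006 m), for 0.2 s.
3. the pin is locked fully home through the bracket and the other hole (z of pin in the frame of pin_hole between -0.003 and 0.0025 m and horizontal distance between pin and pin_hole below 0.004 m and horizontal distance between pin and strap_hole_out below 0.004 m and angle between pin's own z axis and vertical below 0.1 rad), for 0.3 s.
At the end, for the whole second after the job is handed in: the pin is upright in bracket and strap's rear hole, flange within 2.5 mm of the plate, axis within 4 mm of both holes; every vial present is within 5 mm of the seated point of a cup, upright within 0.2 rad, at rest; the bystanders are within 30 mm of where they began (all of step 3 and (distance between vial0 and seat0 below 0.005 m or distance between vial0 and seat1 below 0.005 m or distance between vial0 and seat2 below 0.005 m or distance between vial0 and seat3 below 0.005 m or distance between vial0 and seat4 below 0.005 m or distance between vial0 and seat5 below 0.005 m) and (distance between vial1 and seat0 below 0.005 m or distance between vial1 and seat1 below 0.005 m or distance between vial1 and seat2 below 0.005 m or distance between vial1 and seat3 below 0.005 m or distance between vial1 and seat4 below 0.005 m or distance between vial1 and seat5 below 0.005 m) and (distance between vial2 and seat0 below 0.005 m or distance between vial2 and seat1 below 0.005 m or distance between vial2 and seat2 below 0.005 m or distance between vial2 and seat3 below 0.005 m or distance between vial2 and seat4 below 0.005 m or distance between vial2 and seat5 below 0.005 m) and (distance between vial3 and seat0 below 0.005 m or distance between vial3 and seat1 below 0.005 m or distance between vial3 and seat2 below 0.005 m or distance between vial3 and seat3 below 0.005 m or distance between vial3 and seat4 below 0.005 m or distance between vial3 and seat5 below 0.005 m) and (distance between vial4 and seat0 below 0.005 m or distance between vial4 and seat1 below 0.005 m or distance between vial4 and seat2 below 0.005 m or distance between vial4 and seat3 below 0.005 m or distance between vial4 and seat4 below 0.005 m or distance between vial4 and seat5 below 0.005 m) and angle between each of vial0, vial1, vial2, vial3, vial4's own z axis and vertical below 0.2 rad and linear speed of each of vial0, vial1, vial2, vial3, vial4 below 0.02 m/s and distance of each of salt_jar, pepper_mill, bowl from where it was at the start of the episode below 0.03 m); the robot touches nothing.
It fails at once if a vial stands on the tray while the pin is not locked in the outer hole (((z of vial0 in the frame of tray_mid between -0.01 and 0.012 m and x of vial0 in the frame of tray_mid between -0.1 and 0.1 m and y of vial0 in the frame of tray_mid between -0.105 and 0.105 m) or (z of vial1 in the frame of tray_mid between -0.01 and 0.012 m and x of vial1 in the frame of tray_mid between -0.1 and 0.1 m and y of vial1 in the frame of tray_mid between -0.105 and 0.105 m) or (z of vial2 in the frame of tray_mid between -0.01 and 0.012 m and x of vial2 in the frame of tray_mid between -0.1 and 0.1 m and y of vial2 in the frame of tray_mid between -0.105 and 0.105 m) or (z of vial3 in the frame of tray_mid between -0.01 and 0.012 m and x of vial3 in the frame of tray_mid between -0.1 and 0.1 m and y of vial3 in the frame of tray_mid between -0.105 and 0.105 m) or (z of vial4 in the frame of tray_mid between -0.01 and 0.012 m and x of vial4 in the frame of tray_mid between -0.1 and 0.1 m and y of vial4 in the frame of tray_mid between -0.105 and 0.105 m)) and not (distance between pin and pin_hole below 0.006 m and horizontal distance between pin and strap_hole_out below 0.006 m)).
It fails at once if a bystander is pushed more than 30 mm (distance of any of salt_jar, pepper_mill, bowl from where it was at the start of the episode above 0.03 m).
Of vial0, vial1, vial2, vial3, vial4 only 3 to 5 are there at a start; the rules pass over those that are not, and their reading is None.
At some moment in a run one of vial0, vial1, vial2, vial3, vial4 may be knocked a few centimetres aside while the robot is not near it.
It also fails if it takes over 210 s, if anything falls off the work surface, if the arm or the gripper's body presses on something with over 40 N, if the wrist force passes 120 N, or if a joint passes its speed limit or range.

## Working session

There is one attempt and no reset: what is moved stays moved. The work goes in short steps, Python scripts to look and compute and a shell command to move; the robot and the scene stay as the last step left them, time stands still between calls to the robot, and variables do not carry over. Pictures are saved under pics/ and viewed, and the job is handed in when it is done.

```bash
ls; mkdir -p pics; cat > h.py <<'E'
import numpy as np, cv2
from rig import bot
def cap(n,f=None):
    c=bot.capture(n)
    if f: cv2.imwrite('pics/'+f,cv2.cvtColor(np.ascontiguousarray(c['color']),cv2.COLOR_RGB2BGR))
    return c
def ray(c,u,v):
    K=np.array(c['intrinsics']);k=c['k1']
    xd=np.array([(u-K[0,2])/K[0,0],(v-K[1,2])/K[1,1]])
    x=xd.copy()
    for _ in range(30): x=xd/(1+k*(x@x))
    T=np.array(c['pose']);d=T[:3,:3]@np.array([x[0],x[1],1])
    return T[:3,3],d
def px2w(c,u,v,z):
    o,d=ray(c,u,v); return o+d*(z-o[2])/d[2]
def w2px(c,p):
    T=np.array(c['pose']);q=T[:3,:3].T@(np.array(p)-T[:3,3]);x=q[:2]/q[2]
    x=x*(1+c['k1']*(x@x));K=np.array(c['intrinsics'])
    return np.array([K[0,0]*x[0]+K[0,2],K[1,1]*x[1]+K[1,2]])
E
python3 - <<'E'
from h import *
for n in ['side','top','wrist']:
    c=cap(n,n+'0.png'); print(n,np.round(c['pose'],3).tolist(),np.round(c['intrinsics'],1).tolist(),c['k1'])
s=bot.read_state(); print({k:np.round(v,3).tolist() for k,v in s.items()})
E
```

```text
pics
side [[-0.968, -0.159, 0.193, 0.374], [-0.25, 0.555, -0.794, 0.734], [0.019, -0.817, -0.577, 0.615], [0.0, 0.0, 0.0, 1.0]] [[378.5, 0.0, 252.4], [0.0, 378.5, 189.7], [0.0, 0.0, 1.0]] 0.022713437908130782
top [[-0.027, -0.994, 0.11, 0.415], [-0.999, 0.029, 0.015, 0.01], [-0.018, -0.11, -0.994, 1.222], [0.0, 0.0, 0.0, 1.0]] [[482.4, 0.0, 250.0], [0.0, 482.4, 186.8], [0.0, 0.0, 1.0]] 0.0011795141885775132
wrist [[0.295, 0.914, 0.278, 0.107], [0.955, -0.282, -0.086, 0.62], [-0.0, 0.291, -0.957, 0.384], [0.0, 0.0, 0.0, 1.0]] [[296.9, 0.0, 252.2], [0.0, 296.9, 189.5], [0.0, 0.0, 1.0]] -0.007516083670390067
{'time_s': 0.15, 'joint_positions': [62.654, 30.269, 82.142, -0.002, 67.689, -10.227], 'qvel': [-0.004, -0.175, -0.095, -0.017, -0.053, 0.005], 'tau': [0.0, -44.043, -17.684, 0.063, 0.055, -0.0], 'position': [0.184, 0.597, 0.233], 'tcp_rot': [[-0.001, 0.294, 0.956], [-0.002, 0.956, -0.294], [-1.0, -0.002, -0.0]], 'force': [0.296, 0.06, 0.483], 'moment': [-0.017, 0.008, 0.032], 'opening': 0.998}
```

View pics/side0.png

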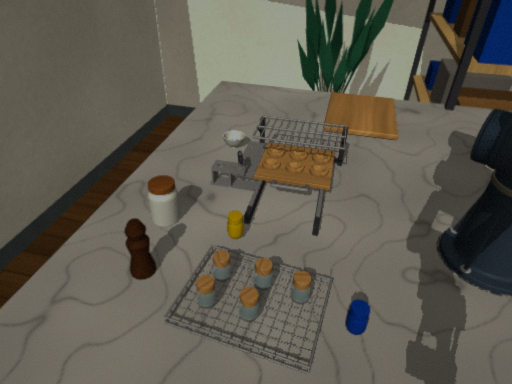

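View pics/top0.png

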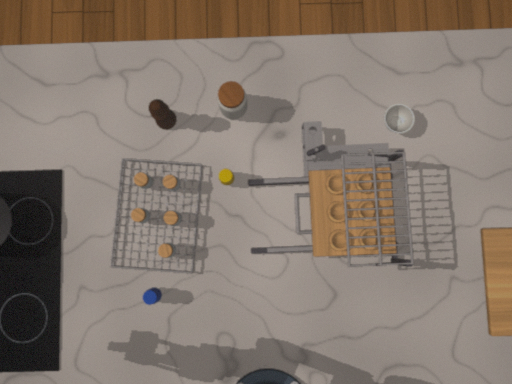

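View pics/wrist0.png

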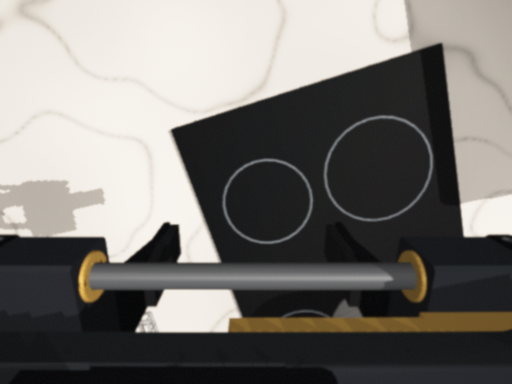

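Candidates for vials: five beech-lidded ones at top-view pixels (140,180), (170,182), (138,215), (171,217) and (165,251), all inside the basket. The decoys outside it are yellow (226,177) and blue (151,296). The pin is on the bracket at about (316,150). I'll check these in a close crop.

```bash
python3 - <<'E'
from h import *
c=cap('top'); im=cv2.cvtColor(c['color'],cv2.COLOR_RGB2BGR)
cv2.imwrite('pics/t1.png',cv2.resize(im[110:280,240:460],None,fx=3.6,fy=3.5,interpolation=cv2.INTER_CUBIC))
cv2.imwrite('pics/t2.png',cv2.resize(im[145:310,100:260],None,fx=3.5,fy=3.5,interpolation=cv2.INTER_CUBIC))
E
```

```text
(no output)
```

View pics/t1.png

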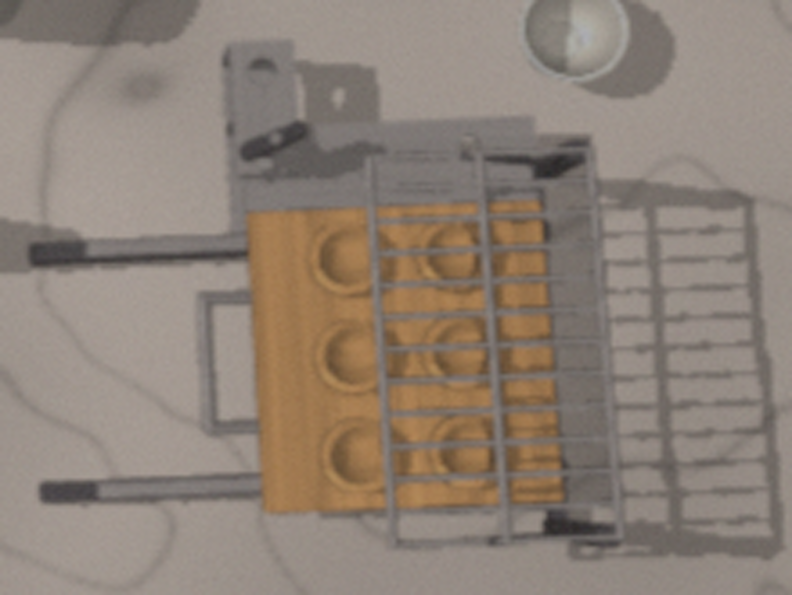

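View pics/t2.png

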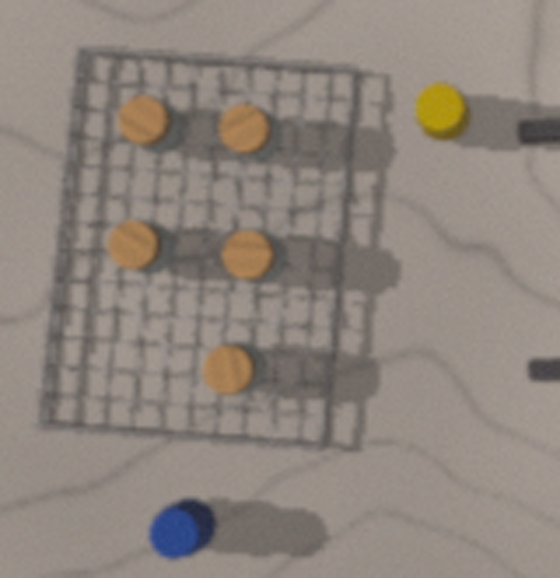

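```bash
python3 - <<'E'
from h import *
c=cap('top')
f=lambda x,y:(x/3.6+240,y/3.5+110)
g=lambda x,y:(x/3.5+100,y/3.5+145)
C=[px2w(c,*f(*p),.048)[:2] for p in [(248,211),(545,198),(565,500),(265,512)]]
print(np.round(C,4))
L=np.array([[.1,-.105],[-.1,-.105],[-.1,.105],[.1,.105]])
C=np.array(C);o=C.mean(0)
A=((C-o)[:,0]+1j*(C-o)[:,1]);B=L[:,0]+1j*L[:,1]
s=(A*B.conj()).sum()/(abs(B)**2).sum();print('o',o,'yaw',np.degrees(np.angle(s)),'scale',abs(s))
for n,p,z in [('h1',(203,293),.048),('h2',(209,432),.048),('park',(262,68),.058),('T',(275,141),.1),('Ta',(245,154),.1),('Tb',(306,128),.1),('cup',(354,259),.06),('cup',(352,357),.06),('cup',(363,455),.06),('bowl',(576,32),.04)]:
    print(n,np.round(px2w(c,*f(*p),z),4))
for p in [(143,119),(244,128),(133,244),(247,254),(228,370)]:
    print('vial',np.round(px2w(c,*g(*p),.071),4))
for p in [(80,50),(388,72),(360,448),(42,425)]: print('basket',np.round(px2w(c,*g(*p),.022),4))
print('jar',px2w(c,232,92,.11),'mill',px2w(c,157,107,.138),'yel',px2w(c,*g(441,110),.068),'blue',px2w(c,*g(180,530),.068))
a=np.angle(s);
for n,q in [('handle',(.133,0)),('shelf corner',(.03,-.125)),('shelf corner',(.03,.125))]:
    print(n,o+np.array([q[0]*np.cos(a)-q[1]*np.sin(a),q[0]*np.sin(a)+q[1]*np.cos(a)]))
E
```

```text
[[ 0.5824 -0.1174]
 [ 0.5855 -0.3191]
 [ 0.3762 -0.3199]
 [ 0.3734 -0.1203]]
o [ 0.47934215 -0.21918544] yaw 90.66519954484806 scale 0.9995710618778282
h1 [ 0.5256 -0.0847  0.048 ]
h2 [ 0.4291 -0.085   0.048 ]
park [ 0.6818 -0.13    0.058 ]
T [ 0.6219 -0.1313  0.1   ]
Ta [ 0.6137 -0.1114  0.1   ]
Tb [ 0.6302 -0.1519  0.1   ]
cup [ 0.5451 -0.1857  0.06  ]
cup [ 0.4775 -0.1812  0.06  ]
cup [ 0.4105 -0.1853  0.06  ]
bowl [ 0.7052 -0.3497  0.04  ]
vial [0.57   0.2907 0.071 ]
vial [0.5617 0.2209 0.071 ]
vial [0.4839 0.2977 0.071 ]
vial [0.4749 0.2196 0.071 ]
vial [0.3967 0.2332 0.071 ]
basket [0.6282 0.3482 0.022 ]
basket [0.6054 0.1256 0.022 ]
basket [0.339  0.1502 0.022 ]
basket [0.3609 0.3747 0.022 ]
jar [0.76642167 0.06360534 0.11      ] mill [0.72767136 0.23648241 0.138     ] yel [0.57053702 0.08499645 0.068     ] blue [0.29067842 0.26704419 0.068     ]
handle [ 0.47779807 -0.08619441]
shelf corner [ 0.60398544 -0.18773626]
shelf corner [ 0.35400229 -0.19063867]
```

```bash
cat >> h.py <<'E'
def goal(p,th=None):
    s=bot.read_state();R=np.array(s['tcp_rot']);d=(np.array(p)-np.array(s['position']))
    a=np.degrees(np.arctan2(R[1,1],R[0,1]))
    print('pos',np.round(s['position'],4),'yang',round(a,2),'F',np.round(s['force'],1),'open',round(s['opening'],3),'t',round(s['time_s'],2))
    if th is not None:
        y=(a-th+90)%180-90; print('yaw',round(y,2),'q6',s['joint_positions'][5]);
        t=np.radians(a-y); ex=np.array([0,0,-1.]);ey=np.array([np.cos(t),np.sin(t),0]);
        print('tool mm after yaw',np.round(np.array([ex,ey,np.cross(ex,ey)])@d*1000,1))
    print('tool mm now',np.round(R.T@d*1000,1))
E
python3 -m inch '{"dp":[[0,-23.6,26.5],[0,-23.6,26.5],[0,-23.6,26.5],[0,-23.6,26.5],[0,-23.6,26.5],[0,-23.6,26.5],[0,-23.6,26.5],[0,-23.6,26.5],[0,-23.6,26.5],[0,-23.6,26.5],[0,-23.6,26.5],[0,-23.6,26.5]],"yaw":[0,0,0,0,0,0,0,0,0,0,0,0]}'
python3 -m inch '{"dp":[[0,-23.6,26.5],[0,-23.6,26.5],[0,-23.6,26.5],[0,-23.6,26.5],[0,-23.6,26.5],[0,-23.6,26.5],[0,-23.6,26.5],[0,-23.6,26.5],[0,-23.6,26.5],[0,-23.6,26.5],[0,-23.6,26.5],[0,-23.6,26.5],[0,0,0]],"yaw":[0,0,0,0,0,0,0,0,0,0,0,0,0]}'
python3 -m inch '{"dp":[[0,0,0],[0,0,0],[0,0,0],[0,0,0],[0,0,0],[0,0,0],[0,0,0],[0,0,0],[0,0,0],[0,0,0],[0,0,0]],"yaw":[6.4,6.4,6.4,6.4,6.4,6.4,6.4,6.4,0,0,0]}'
python3 - <<'E'
from h import *
goal([.624,-.131,.083],22); cap('wrist','w1.png')
E
```

```text
time_s: 1.25
position: [0.4051, 0.2315, 0.2337]
tcp_rot: [[0.0, 0.294, 0.956], [0.0, 0.956, -0.294], [-1.0, 0.0, 0.0]]
force: [1.2, 0.3, -0.5]
opening: 0.996
time_s: 2.33
position: [0.6289, -0.1381, 0.2335]
tcp_rot: [[0.005, 0.299, 0.954], [-0.005, 0.954, -0.299], [-1.0, -0.003, 0.007]]
force: [0.1, 0.3, 1.2]
opening: 0.998
time_s: 3.25
position: [0.6249, -0.131, 0.2334]
tcp_rot: [[-0.0, 0.928, 0.372], [0.0, 0.372, -0.928], [-1.0, -0.0, -0.0]]
force: [0.5, 0.3, -0.4]
opening: 0.998
pos [ 0.6249 -0.131   0.2334] yang 21.83 F [ 0.5  0.3 -0.4] open 0.998 t 3.25
yaw -0.17 q6 -43.677723841256494
tool mm after yaw [150.4  -0.8  -0.3]
tool mm now [150.4  -0.8  -0.3]
```

View pics/w1.png

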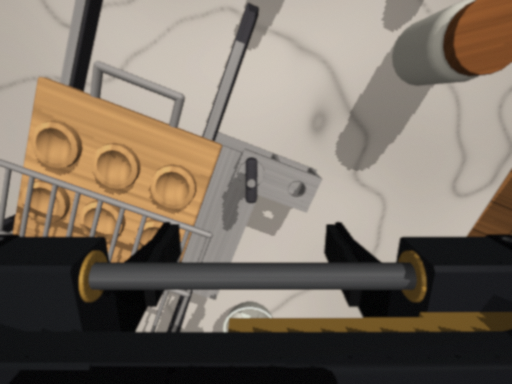

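```bash
python3 - <<'E'
from h import *
c=cap('wrist'); im=cv2.cvtColor(c['color'],cv2.COLOR_RGB2BGR)
cv2.imwrite('pics/w1c.png',cv2.resize(im[120:240,180:340],None,fx=5,fy=5,interpolation=cv2.INTER_CUBIC))
for n,p,z in [('T',(251,179.5),.1),('Ta',(251.5,158),.1),('Tb',(251,202),.1),('park',(296.5,188),.058)]:
    print(n,np.round(px2w(c,*p,z),4))
for p in [(.6219,-.1313,.1),(.6235,-.131,.1),(.6818,-.13,.058)]: print(w2px(c,p))
E
```

```text
T [ 0.622  -0.1286  0.1   ]
Ta [ 0.6144 -0.1083  0.1   ]
Tb [ 0.6307 -0.1506  0.1   ]
park [ 0.6784 -0.1291  0.058 ]
[249.91420963 181.91152582]
[251.51838277 182.21500324]
[298.87592248 189.77257634]
```

View pics/w1c.png

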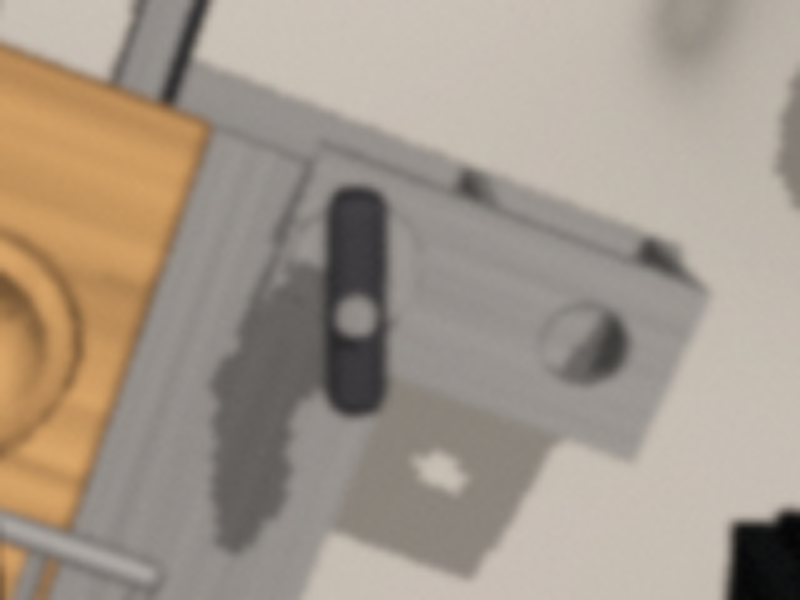

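```bash

python3 -m inch '{"dp":[[0,-2.3,-2],[18,0,0],[18,0,0],[18,0,0],[18,0,0],[18,0,0],[18,0,0],[15,0,0],[12,0,0],[8,0,0],[5,0,0],[0,0,0]],"yaw":[0,0,0,0,0,0,0,0,0,0,0,0]}'
python3 - <<'E'
from h import *
goal([.622,-.130,.085],22); cap('side','s2.png')
E
python3 -m inch '{"dp":[[0,0,0],[0,0,0],[0,0,0],[0,0,0],[0,0,0],[0,0,0],[0,0,0],[0,0,0]],"yaw":[0,0,0,0,0,0,0,0]}' 0
```

```text
time_s: 4.35
position: [0.6217, -0.1301, 0.0847]
tcp_rot: [[-0.001, 0.929, 0.37], [0.001, 0.37, -0.929], [-1.0, -0.001, -0.001]]
force: [0.6, 0.3, -0.2]
opening: 1.002
pos [ 0.6217 -0.1301  0.0847] yang 21.69 F [ 0.6  0.3 -0.2] open 1.002 t 4.35
yaw -0.31 q6 -43.56906212441145
tool mm after yaw [-0.3  0.3  0. ]
tool mm now [-0.3  0.3  0. ]
time_s: 5.07
position: [0.6222, -0.1302, 0.0856]
tcp_rot: [[0.0, 0.929, 0.369], [-0.0, 0.369, -0.929], [-1.0, 0.0, 0.0]]
force: [-0.5, -0.4, -0.3]
opening: 0.476
```

```bash

python3 -m inch '{"dp":[[0,0,0],[0,0,0],[0,0,0],[0,0,0],[0,0,0],[0,0,0],[0,0,0],[0,0,0]],"yaw":[0,0,0,0,0,0,0,0]}' 0
python3 - <<'E'
from h import *
goal([.622,-.130,.085],22)
E
```

```text
time_s: 5.73
position: [0.6222, -0.1302, 0.0855]
tcp_rot: [[0.0, 0.929, 0.369], [0.0, 0.369, -0.929], [-1.0, 0.0, 0.0]]
force: [0.6, 0.5, 0.2]
opening: 0.14
pos [ 0.6222 -0.1302  0.0855] yang 21.68 F [0.6 0.5 0.2] open 0.14 t 5.73
yaw -0.32 q6 -43.55759094917241
tool mm after yaw [ 0.5 -0.1 -0.3]
tool mm now [ 0.5 -0.1 -0.3]
```

```bash

python3 -m inch '{"dp":[[-3,0,0],[-3,0,0],[-3,0,0],[-4,0,0],[-5,0,0],[-10,0,0],[-15,0,0],[-12,0,0],[-5,0,0],[0,0,0],[0,0,0]],"yaw":[0,0,0,0,0,0,0,0,0,0,0]}'
python3 - <<'E'
from h import *
goal([.678,-.1296,.1455]); cap('wrist','w2.png'); cap('side','s2.png')
E
```

```text
time_s: 6.65
position: [0.6222, -0.1303, 0.1463]
tcp_rot: [[0.001, 0.929, 0.369], [-0.001, 0.369, -0.929], [-1.0, 0.001, 0.001]]
force: [-0.1, -0.0, -2.3]
opening: 0.142
pos [ 0.6222 -0.1303  0.1463] yang 21.68 F [-0.1 -0.  -2.3] open 0.142 t 6.65
tool mm now [ 0.9 52.1 19.9]
```

View pics/s2.png

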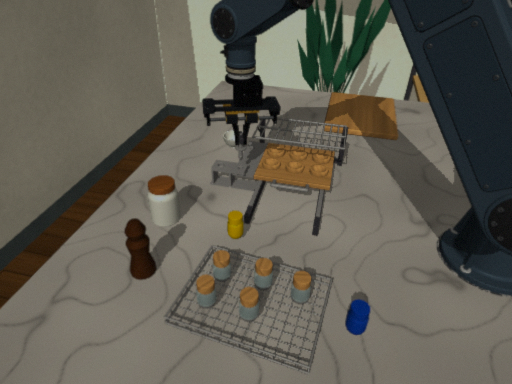

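View pics/w2.png

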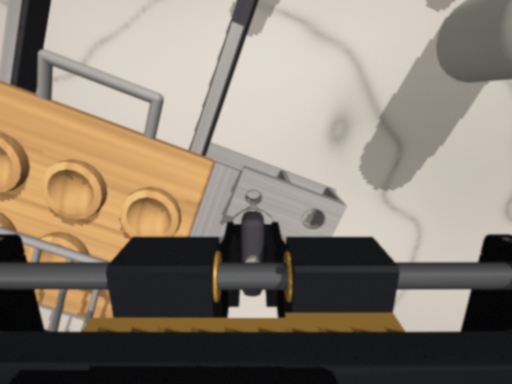

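The pin is out and held. The wrist view shows the pin hole near (254,197) and the park hole near (314,218).

```bash
python3 - <<'E'
from h import *
c=cap('wrist'); im=cv2.cvtColor(c['color'],cv2.COLOR_RGB2BGR)
cv2.imwrite('pics/w2c.png',cv2.resize(im[170:250,200:360],None,fx=5,fy=5,interpolation=cv2.INTER_CUBIC))
a=px2w(c,254,197,.058);b=px2w(c,314,218,.058);print(a,b,b-a,np.linalg.norm(b-a))
E
python3 -m inch '{"dp":[[0,13,5],[0,13,5],[0,13,5],[0,13,5],[0,0,0],[15,0,0],[15,0,0],[0,0,0]],"yaw":[0,0,0,0,0,0,0,0]}'
python3 - <<'E'
from h import *
goal([.678,-.1296,.1155]); cap('wrist','w3.png')
E
```

```text
[ 0.6220782  -0.12931337  0.058     ] [ 0.67746717 -0.12795731  0.058     ] [5.53889769e-02 1.35605794e-03 2.77555756e-17] 0.0554055741929114
time_s: 7.47
position: [0.6747, -0.1286, 0.1117]
tcp_rot: [[-0.007, 0.929, 0.369], [0.003, 0.369, -0.929], [-1.0, -0.006, -0.005]]
force: [0.6, 0.1, -1.6]
opening: 0.141
pos [ 0.6747 -0.1286  0.1117] yang 21.68 F [ 0.6  0.1 -1.6] open 0.141 t 7.47
tool mm now [-3.9  2.7  2.1]
```

View pics/w2c.png

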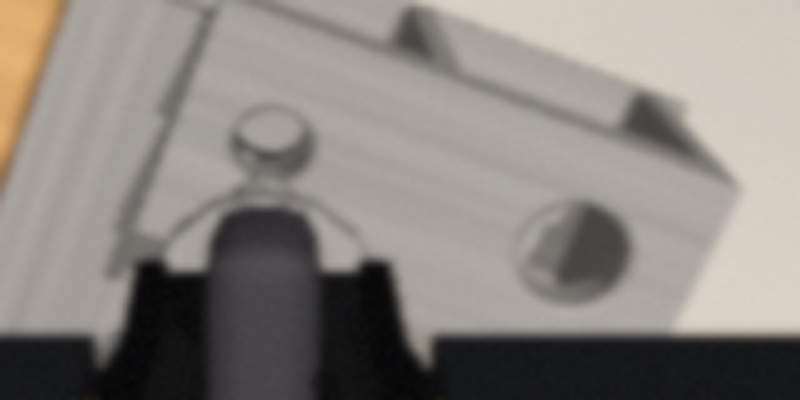

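View pics/w3.png

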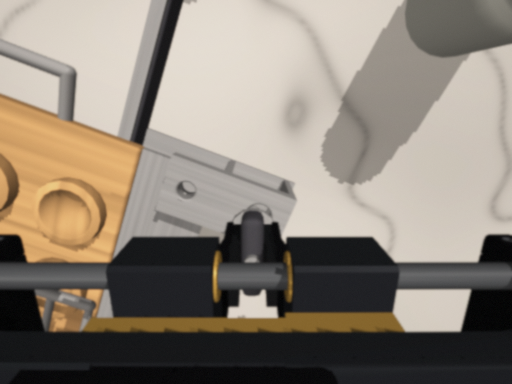

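```bash

python3 -m inch '{"dp":[[0,0,0],[0,0,0],[0,0,0]],"yaw":[0,0,0]}'
python3 -m inch '{"dp":[[5,0,0],[5,0,0],[5,0,0],[5,0,0],[0,0,0],[0,0,0]],"yaw":[0,0,0,0,0,0]}'
python3 - <<'E'
from h import *
goal([.678,-.1296,.0855]); cap('wrist','w4.png'); cap('side','s4.png')
E
```

```text
time_s: 7.77
position: [0.6782, -0.1299, 0.1166]
tcp_rot: [[0.001, 0.929, 0.369], [-0.001, 0.369, -0.929], [-1.0, 0.001, 0.001]]
force: [-0.0, -0.1, -0.7]
opening: 0.141
time_s: 8.27
position: [0.6774, -0.1294, 0.0947]
tcp_rot: [[-0.001, 0.929, 0.369], [0.001, 0.369, -0.929], [-1.0, -0.001, -0.001]]
force: [-0.3, 0.6, -0.0]
opening: 0.143
pos [ 0.6774 -0.1294  0.0947] yang 21.68 F [-0.3  0.6 -0. ] open 0.143 t 8.27
tool mm now [9.2 0.5 0.4]
```

View pics/w4.png

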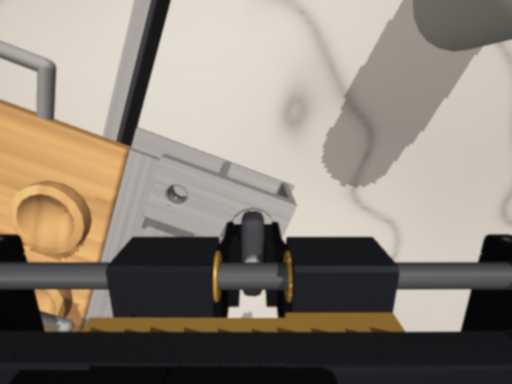

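```bash

python3 -m inch '{"dp":[[3,0,0],[3,0,0],[2,0,0],[1,0,0],[0,0,0],[0,0,0]],"yaw":[0,0,0,0,0,0]}'
python3 -m inch '{"dp":[[0,0,0],[0,0,0],[0,0,0],[0,0,0],[0,0,0],[0,0,0],[0,0,0],[0,0,0]],"yaw":[0,0,0,0,0,0,0,0]}' 40
python3 -m inch '{"dp":[[-2,0,0],[-4,0,0],[-15,0,0],[-20,0,0],[-20,0,0],[-20,0,0],[-5,0,0],[0,0,0],[0,0,0]],"yaw":[0,0,0,0,0,0,0,0,0]}'
python3 - <<'E'
from h import *
goal([.4778,-.0862,.040],90.67); cap('wrist','w5.png'); cap('side','s5.png')
E
```

```text
time_s: 8.87
position: [0.6778, -0.1296, 0.0864]
tcp_rot: [[-0.0, 0.929, 0.369], [0.0, 0.369, -0.929], [-1.0, -0.0, -0.0]]
force: [0.7, 0.2, -1.0]
opening: 0.144
time_s: 9.53
position: [0.6779, -0.1296, 0.0866]
tcp_rot: [[0.0, 0.929, 0.369], [-0.0, 0.369, -0.929], [-1.0, 0.0, 0.0]]
force: [0.4, -0.0, -0.1]
opening: 0.459
time_s: 10.28
position: [0.6776, -0.1295, 0.1723]
tcp_rot: [[-0.0, 0.929, 0.369], [0.0, 0.369, -0.929], [-1.0, -0.0, -0.0]]
force: [0.1, -0.3, 0.1]
opening: 0.459
pos [ 0.6776 -0.1295  0.1723] yang 21.68 F [ 0.1 -0.3  0.1] open 0.459 t 10.28
yaw -68.99 q6 -41.75893889070166
tool mm after yaw [ 132.3   45.6 -199.2]
tool mm now [ 132.4 -169.6 -114. ]
```

View pics/w5.png

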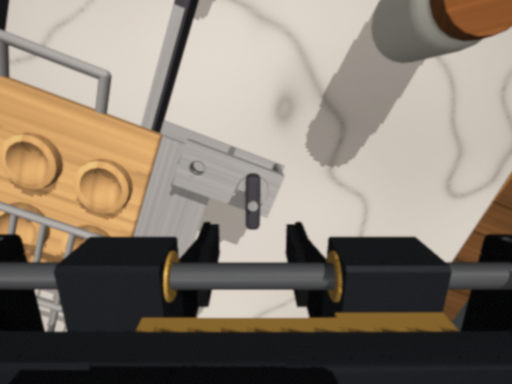

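```bash

python3 -m inch '{"dp":[[0,0,0],[0,0,0],[0,0,0],[0,0,0],[0,0,0],[0,0,0],[0,0,0],[0,0,0],[0,0,0],[0,0,0],[0,0,0],[0,0,0]],"yaw":[-6.9,-6.9,-6.9,-6.9,-6.9,-6.9,-6.9,-6.9,-6.9,-6.9,0,0]}' 24
python3 -m inch '{"dp":[[0,5.7,-24.9],[0,5.7,-24.9],[0,5.7,-24.9],[0,5.7,-24.9],[0,5.7,-24.9],[0,5.7,-24.9],[0,5.7,-24.9],[0,5.7,-24.9],[0,0,0],[0,0,0],[0,0,0]],"yaw":[0,0,0,0,0,0,0,0,0,0,0]}'
python3 - <<'E'
from h import *
goal([.4778,-.0862,.040],90.67); c=cap('wrist','w6.png'); print(w2px(c,[.4778,-.0862,.048]))
E
```

```text
time_s: 11.38
position: [0.6772, -0.1293, 0.1711]
tcp_rot: [[-0.002, -0.009, 1.0], [0.001, 1.0, 0.009], [-1.0, 0.001, -0.002]]
force: [-0.6, -0.6, -0.7]
opening: 0.278
time_s: 12.3
position: [0.4792, -0.0868, 0.1728]
tcp_rot: [[0.002, -0.01, 1.0], [-0.001, 1.0, 0.01], [-1.0, -0.001, 0.002]]
force: [0.4, -0.0, -0.5]
opening: 0.275
pos [ 0.4792 -0.0868  0.1728] yang 90.59 F [ 0.4 -0.  -0.5] open 0.275 t 12.3
yaw -0.08 q6 -114.03390048372698
tool mm after yaw [132.8   0.7  -1.4]
tool mm now [132.8   0.8  -1.7]
[253.71832656 184.21804832]
```

View pics/w6.png

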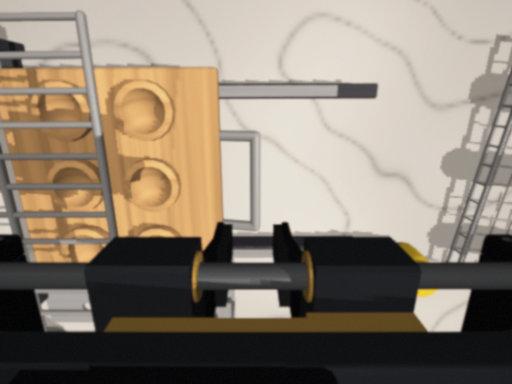

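```bash

python3 -m inch '{"dp":[[0,2,-1],[20,0,0],[20,0,0],[20,0,0],[20,0,0],[15,0,0],[15,0,0],[12,0,0],[8,0,0],[2,0,0],[0,0,0],[0,0,0]],"yaw":[0,0,0,0,0,0,0,0,0,0,0,0]}'
python3 -m inch '{"dp":[[0,0,0],[0,0,0],[0,0,0],[0,0,0],[0,0,0],[0,0,0]],"yaw":[0,0,0,0,0,0]}' 0
python3 - <<'E'
from h import *
goal([.4778,-.0862+.143,.040],90.67)
E
```

```text
time_s: 13.35
position: [0.4777, -0.0845, 0.0408]
tcp_rot: [[0.001, -0.012, 1.0], [-0.0, 1.0, 0.012], [-1.0, -0.0, 0.001]]
force: [0.2, -0.3, 0.4]
opening: 0.278
time_s: 13.85
position: [0.4775, -0.0845, 0.0411]
tcp_rot: [[0.001, -0.012, 1.0], [-0.0, 1.0, 0.012], [-1.0, -0.001, 0.001]]
force: [-0.4, -1.1, 5.0]
opening: 0.104
pos [ 0.4775 -0.0845  0.0411] yang 90.69 F [-0.4 -1.1  5. ] open 0.104 t 13.85
yaw 0.02 q6 -113.95382040565714
tool mm after yaw [  1.1 141.3   2. ]
tool mm now [  1.  141.3   2. ]
```

```bash

python3 -m inch '{"dp":[[0,2,0],[0,5,0],[0,10,0],[0,12,0],[0,12,0],[0,12,0],[0,12,0],[0,12,0],[0,12,0],[0,12,0],[0,12,0],[0,10,0],[0,7,0],[0,5,0],[0,0,0],[0,0,0],[0,0,0]],"yaw":[0,0,0,0,0,0,0,0,0,0,0,0,0,0,0,0,0]}'
python3 -m inch '{"dp":[[0,3,0],[0,2,0],[0,0,0],[0,0,0],[0,0,0]],"yaw":[0,0,0,0,0]}'
python3 -m inch '{"dp":[[0,2,0],[0,2,0],[0,0,0],[0,0,0],[0,0,0]],"yaw":[0,0,0,0,0]}'
python3 - <<'E'
from h import *
goal([.4758,.0555,.040],90.67)
E
```

```text
time_s: 15.27
position: [0.4755, 0.0512, 0.0411]
tcp_rot: [[0.001, -0.012, 1.0], [0.0, 1.0, 0.012], [-1.0, 0.0, 0.001]]
force: [-0.5, 3.5, 6.2]
opening: 0.102
time_s: 15.68
position: [0.4755, 0.0557, 0.0411]
tcp_rot: [[0.0, -0.012, 1.0], [-0.0, 1.0, 0.012], [-1.0, -0.0, 0.0]]
force: [-0.1, -0.3, 6.9]
opening: 0.105
time_s: 16.1
position: [0.4754, 0.0585, 0.0411]
tcp_rot: [[0.0, -0.013, 1.0], [-0.002, 1.0, 0.013], [-1.0, -0.002, 0.0]]
force: [-1.3, -5.1, 5.8]
opening: 0.1
pos [0.4754 0.0585 0.0411] yang 90.75 F [-1.3 -5.1  5.8] open 0.1 t 16.1
yaw 0.08 q6 -96.92800596496907
tool mm after yaw [ 1.1 -3.   0.3]
tool mm now [ 1.1 -3.   0.3]
```

```bash

python3 -m inch '{"dp":[[0,-2,0],[0,-2.2,0],[0,0,0],[0,0,0],[0,0,0],[0,0,0]],"yaw":[0,0,0,0,0,0]}'
python3 - <<'E'
from h import *
goal([.4758,.0555,.040],90.67); cap('wrist','w7.png')
E
```

```text
time_s: 16.6
position: [0.4755, 0.0553, 0.0411]
tcp_rot: [[0.0, -0.012, 1.0], [-0.0, 1.0, 0.012], [-1.0, -0.0, 0.0]]
force: [-1.7, -0.1, 7.1]
opening: 0.102
pos [0.4755 0.0553 0.0411] yang 90.68 F [-1.7 -0.1  7.1] open 0.102 t 16.6
yaw 0.01 q6 -97.43652106918047
tool mm after yaw [1.1 0.2 0.3]
tool mm now [1.1 0.2 0.3]
```

```bash

python3 -m inch '{"dp":[[0,0,0],[0,0,0],[0,0,0],[0,0,0],[0,0,0],[0,0,0],[-2,0,0],[-8,0,0],[-15,0,0],[-20,0,0],[-20,0,0],[-20,0,0],[-20,0,0],[-20,0,0],[-6,0,0],[0,0,0]],"yaw":[0,0,0,0,0,0,0,0,0,0,0,0,0,0,0,0]}' 24
python3 -m inch '{"dp":[[0,0,0],[0,0,0],[0,0,0],[0,0,0],[0,0,0],[0,0,0],[0,0,0],[0,0,0],[0,0,0],[0,0,0],[0,0,0],[0,0,0]],"yaw":[6.9,6.9,6.9,6.9,6.9,6.9,6.9,6.9,6.9,6.9,0,0]}' 45
python3 -m inch '{"dp":[[0,15,30.8],[0,15,30.8],[0,15,30.8],[0,15,30.8],[0,15,30.8],[0,15,30.8],[0,15,30.8],[0,15,30.8],[0,0,0],[0,0,0],[0,0,0]],"yaw":[0,0,0,0,0,0,0,0,0,0,0]}'
python3 - <<'E'
from h import *
goal([.6778,-.1296,.0864],21.68); cap('wrist','w8.png'); cap('top','t8.png')
E
```

```text
time_s: 17.98
position: [0.4766, 0.0553, 0.1735]
tcp_rot: [[0.005, -0.012, 1.0], [-0.001, 1.0, 0.012], [-1.0, -0.001, 0.005]]
force: [0.8, 0.4, -0.6]
opening: 0.281
time_s: 18.98
position: [0.4747, 0.0555, 0.1706]
tcp_rot: [[-0.002, 0.928, 0.372], [0.0, 0.372, -0.928], [-1.0, -0.002, -0.001]]
force: [-0.7, -1.2, -0.5]
opening: 0.519
time_s: 19.9
position: [0.6767, -0.1287, 0.1702]
tcp_rot: [[-0.003, 0.929, 0.371], [0.001, 0.371, -0.929], [-1.0, -0.002, -0.002]]
force: [-1.0, -0.3, -0.4]
opening: 0.513
pos [ 0.6767 -0.1287  0.1702] yang 21.75 F [-1.  -0.3 -0.4] open 0.513 t 19.9
yaw 0.07 q6 -41.80673321802981
tool mm after yaw [83.8  0.7  1.3]
tool mm now [83.8  0.9  1.5]
```

View pics/w8.png

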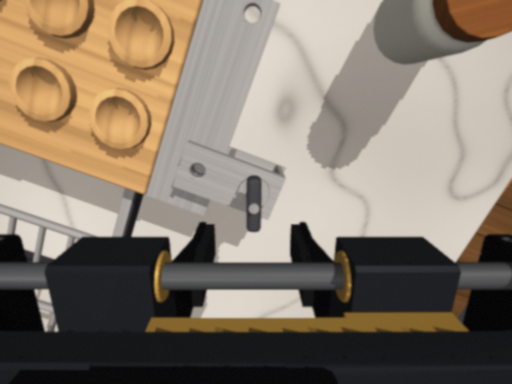

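View pics/t8.png

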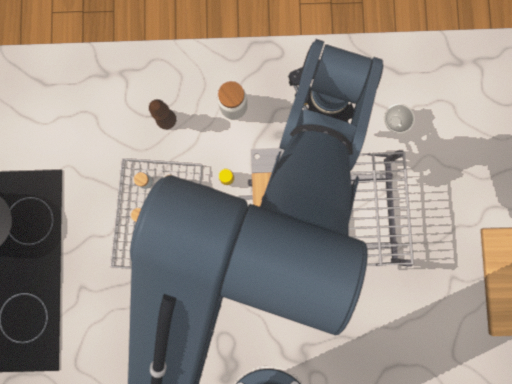

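Tray is out and the pin is still parked. I'll regrasp it at the same relative pose.

```bash

python3 -m inch '{"dp":[[0,0.5,0.8],[15,0,0],[20,0,0],[20,0,0],[15,0,0],[9,0,0],[5,0,0],[0,0,0],[0,0,0]],"yaw":[0,0,0,0,0,0,0,0,0]}'
python3 -m inch '{"dp":[[0,0,0],[0,0,0],[0,0,0],[0,0,0],[0,0,0],[0,0,0],[0,0,0],[0,0,0],[0,0,0],[0,0,0]],"yaw":[0,0,0,0,0,0,0,0,0,0]}' 0
python3 -m inch '{"dp":[[-5,0,0],[-10,0,0],[-15,0,0],[-10,0,0],[-5,0,0],[0,0,0],[0,0,0],[0,0,0]],"yaw":[0,0,0,0,0,0,0,0]}'
python3 - <<'E'
from h import *
goal([.6222,-.1302,.1255],21.68); cap('wrist','w9.png')
E
```

```text
time_s: 20.75
position: [0.6791, -0.1296, 0.0882]
tcp_rot: [[0.001, 0.929, 0.37], [-0.0, 0.37, -0.929], [-1.0, 0.001, 0.001]]
force: [0.2, 0.5, 0.0]
opening: 0.52
time_s: 21.58
position: [0.6788, -0.1299, 0.0878]
tcp_rot: [[0.0, 0.929, 0.369], [-0.0, 0.369, -0.929], [-1.0, -0.0, 0.0]]
force: [-0.7, -0.8, 2.3]
opening: 0.136
time_s: 22.25
position: [0.6782, -0.1296, 0.132]
tcp_rot: [[-0.001, 0.929, 0.369], [0.0, 0.369, -0.929], [-1.0, -0.001, -0.001]]
force: [-0.4, -1.1, -1.3]
opening: 0.134
pos [ 0.6782 -0.1296  0.132 ] yang 21.68 F [-0.4 -1.1 -1.3] open 0.134 t 22.25
yaw -0.0 q6 -41.74726776388005
tool mm after yaw [  6.5 -52.3 -20.1]
tool mm now [  6.5 -52.3 -20.1]
```

View pics/w9.png

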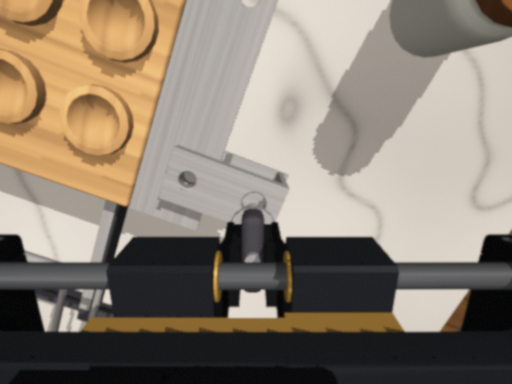

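```bash

python3 -m inch '{"dp":[[-5,0,0],[-5,-13,-4.9],[-5,-13,-4.9],[0,-13,-4.9],[0,-13,-4.9],[0,0,0],[0,0,0],[0,0,0],[0,0,0]],"yaw":[0,0,0,0,0,0,0,0,0]}'
python3 - <<'E'
from h import *
goal([.6222,-.1305,.1255],21.68); c=cap('wrist','w10.png')
a=cv2.imread('pics/w10.png');b=cv2.imread('pics/w2.png')
f=lambda im:cv2.resize(im[160:300,190:350],None,fx=2.5,fy=4,interpolation=cv2.INTER_CUBIC)
cv2.imwrite('pics/cmp.png',np.hstack([f(b),f(a)]))
E
```

```text
time_s: 23.05
position: [0.6244, -0.131, 0.1476]
tcp_rot: [[0.001, 0.929, 0.37], [-0.0, 0.37, -0.929], [-1.0, 0.001, 0.001]]
force: [-0.5, 0.3, -1.3]
opening: 0.135
pos [ 0.6244 -0.131   0.1476] yang 21.69 F [-0.5  0.3 -1.3] open 0.135 t 23.05
yaw 0.01 q6 -43.5628017535821
tool mm after yaw [22.1 -1.9 -1.3]
tool mm now [22.1 -1.9 -1.3]
```

View pics/cmp.png

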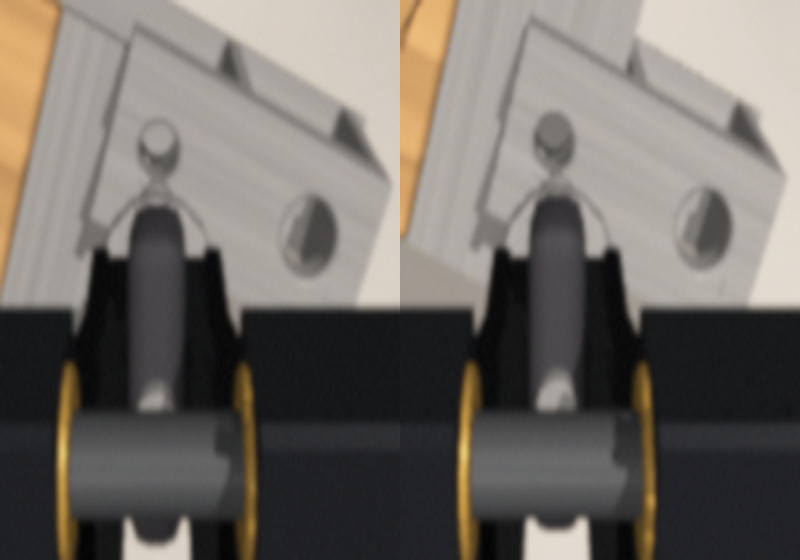

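```bash
python3 - <<'E'
from h import *
c=bot.capture('wrist'); s=bot.read_state();R=np.array(s['tcp_rot']);p=np.array(s['position'])
for o in [(-.017,0,.023),(-.0157,0,.023),(-.017,0,.024),(-.017,0,-.023),(-.0157,0,-.023)]: print(o,w2px(c,p+R@np.array(o)))
print('flange far edge', [w2px(c,p+R@np.array(o)) for o in [(.025,0,.015),(.0263,0,.015),(.025,0,.016)]])
goal([.6222,-.1305,.1255])
# hole now vs then
a=px2w(c,190+153/2.5,160+140/4,.058);print(a)
E
```

```text
(-0.017, 0, 0.023) [253.52600603 299.49749314]
(-0.0157, 0, 0.023) [253.51111253 297.94436665]
(-0.017, 0, 0.024) [253.52523801 301.07899326]
(-0.017, 0, -0.023) [253.56397426 219.77318698]
(-0.0157, 0, -0.023) [253.54736164 218.75120645]
flange far edge [array([253.13890918, 248.37626007]), array([253.12927763, 247.43964048]), array([253.13888004, 249.73187491])]
pos [ 0.624  -0.1309  0.1475] yang 21.69 F [-0.6  0.8 -1. ] open 0.137 t 23.15
tool mm now [22.  -1.6 -1. ]
[ 0.62241078 -0.1302231   0.058     ]
```

```bash

python3 -m inch '{"dp":[[0,-1.5,0],[10,0,0],[10,0,0],[5,0,0],[5,0,0],[0,0,0],[0,0,0],[0,0,0]],"yaw":[0,0,0,0,0,0,0,0]}'
python3 -m inch '{"dp":[[4,0,0],[4,0,0],[0,0,0],[0,0,0],[0,0,0]],"yaw":[0,0,0,0,0]}'
python3 - <<'E'
from h import *
goal([.6226,-.1313,.0867],21.68); c=cap('wrist','w11.png')
E
```

```text
time_s: 23.82
position: [0.6217, -0.1314, 0.1175]
tcp_rot: [[-0.0, 0.929, 0.37], [-0.0, 0.37, -0.929], [-1.0, -0.0, -0.0]]
force: [0.2, -0.2, -0.8]
opening: 0.135
time_s: 24.23
position: [0.6223, -0.1313, 0.1095]
tcp_rot: [[0.001, 0.929, 0.369], [-0.0, 0.369, -0.929], [-1.0, 0.001, 0.0]]
force: [2.6, 1.6, -2.5]
opening: 0.138
pos [ 0.6223 -0.1313  0.1095] yang 21.67 F [ 2.6  1.6 -2.5] open 0.138 t 24.23
yaw -0.01 q6 -43.66519085198497
tool mm after yaw [22.8  0.3  0.1]
tool mm now [22.8  0.3  0.1]
```

View pics/w11.png

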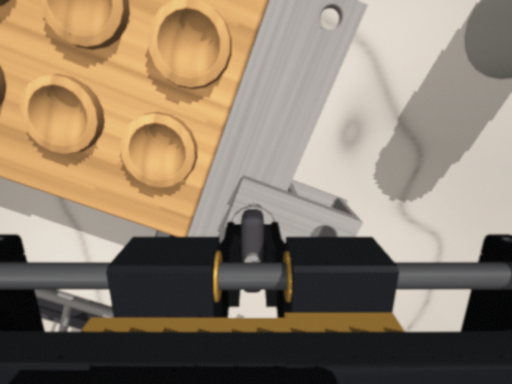

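```bash

python3 -m inch '{"dp":[[0,0.7,0],[3,0,0],[3,0,0],[0,0,0],[0,0,0]],"yaw":[0,0,0,0,0]}'
python3 -m inch '{"dp":[[3,0,0],[3,0,0],[0,0,0],[0,0,0]],"yaw":[0,0,0,0]}'
python3 -m inch '{"dp":[[3,0,0],[0,0,0],[0,0,0]],"yaw":[0,0,0]}'
python3 - <<'E'
from h import *
goal([.6226,-.1313,.0867],21.68)
E
```

```text
time_s: 24.7
position: [0.6223, -0.1311, 0.1031]
tcp_rot: [[-0.0, 0.929, 0.369], [0.0, 0.369, -0.929], [-1.0, -0.0, -0.0]]
force: [1.4, 0.3, -0.8]
opening: 0.141
time_s: 25.03
position: [0.6223, -0.131, 0.0972]
tcp_rot: [[-0.0, 0.929, 0.369], [0.0, 0.369, -0.929], [-1.0, -0.0, -0.0]]
force: [0.7, -0.0, -0.6]
opening: 0.137
time_s: 25.28
position: [0.6222, -0.131, 0.0941]
tcp_rot: [[-0.001, 0.929, 0.369], [0.0, 0.369, -0.929], [-1.0, -0.001, -0.0]]
force: [1.5, 0.2, -1.5]
opening: 0.14
pos [ 0.6222 -0.131   0.0941] yang 21.68 F [ 1.5  0.2 -1.5] open 0.14 t 25.28
yaw 0.0 q6 -43.62301997661417
tool mm after yaw [7.4 0.2 0.5]
tool mm now [7.4 0.2 0.5]
```

```bash

python3 -m inch '{"dp":[[2,0,0],[2,0,0],[0,0,0],[0,0,0]],"yaw":[0,0,0,0]}'
python3 -m inch '{"dp":[[2,0,0],[2,0,0],[0,0,0],[0,0,0]],"yaw":[0,0,0,0]}'
python3 -m inch '{"dp":[[1,0,0],[1,0,0],[0,0,0],[0,0,0]],"yaw":[0,0,0,0]}'
python3 - <<'E'
from h import *
goal([.6226,-.1313,.0867],21.68); cap('wrist','w12.png')
E
```

```text
time_s: 25.62
position: [0.6222, -0.1309, 0.0899]
tcp_rot: [[-0.001, 0.929, 0.369], [0.0, 0.369, -0.929], [-1.0, -0.001, -0.001]]
force: [1.5, -0.3, -4.5]
opening: 0.141
time_s: 25.95
position: [0.6224, -0.1309, 0.0877]
tcp_rot: [[0.0, 0.929, 0.37], [0.0, 0.37, -0.929], [-1.0, 0.0, -0.0]]
force: [-0.4, 1.0, 4.5]
opening: 0.138
time_s: 26.28
position: [0.6225, -0.131, 0.0876]
tcp_rot: [[0.001, 0.929, 0.37], [-0.0, 0.37, -0.929], [-1.0, 0.0, 0.001]]
force: [-3.0, 2.9, 13.9]
opening: 0.14
pos [ 0.6225 -0.131   0.0876] yang 21.7 F [-3.   2.9 13.9] open 0.14 t 26.28
yaw 0.02 q6 -43.62090214761175
tool mm after yaw [ 0.9 -0.   0.4]
tool mm now [ 0.9 -0.   0.4]
```

View pics/w12.png

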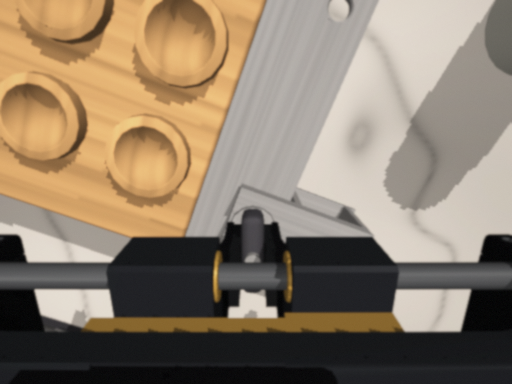

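```bash

python3 -m inch '{"dp":[[-1.5,0,0],[-1.5,0,0],[0,0,0],[0,0,0],[0,0,0]],"yaw":[0,0,0,0,0]}'
python3 -m inch '{"dp":[[-0.8,0,0],[0,0,0],[0,0,0],[0,0,0]],"yaw":[0,0,0,0]}'
```

```text
time_s: 26.75
position: [0.6225, -0.131, 0.0878]
tcp_rot: [[-0.0, 0.929, 0.369], [0.0, 0.369, -0.929], [-1.0, -0.0, -0.0]]
force: [-0.8, 1.5, 4.4]
opening: 0.136
time_s: 27.08
position: [0.6224, -0.1311, 0.0879]
tcp_rot: [[-0.0, 0.929, 0.369], [0.0, 0.369, -0.929], [-1.0, -0.0, -0.0]]
force: [2.0, 0.3, -1.5]
opening: 0.142
```

```bash

python3 -m inch '{"dp":[[-0.8,0,0],[0,0,0],[0,0,0],[0,0,0]],"yaw":[0,0,0,0]}'
python3 -m inch '{"dp":[[1,0,0],[0,0,0],[0,0,0]],"yaw":[0,0,0]}'
```

```text
time_s: 27.42
position: [0.6223, -0.131, 0.089]
tcp_rot: [[-0.0, 0.929, 0.369], [0.0, 0.369, -0.929], [-1.0, -0.0, -0.0]]
force: [0.3, 0.2, -1.8]
opening: 0.141
time_s: 27.67
position: [0.6224, -0.1311, 0.0881]
tcp_rot: [[-0.0, 0.929, 0.369], [-0.0, 0.369, -0.929], [-1.0, -0.0, -0.0]]
force: [0.7, 0.6, -2.5]
opening: 0.137
```

```bash

python3 -m inch '{"dp":[[1,0,0],[1,0,0],[1,0,0],[0,0,0],[0,0,0]],"yaw":[0,0,0,0,0]}'
python3 -m inch '{"dp":[[-1.5,0,0],[0,0,0],[0,0,0]],"yaw":[0,0,0]}'
python3 -m inch '{"dp":[[0,0,0],[0,0,0],[0,0,0],[0,0,0],[0,0,0],[0,0,0],[-3,0,0],[-8,0,0],[-20,0,0],[-25,0,0],[-25,0,0],[-15,0,0],[0,0,0],[0,0,0]],"yaw":[0,0,0,0,0,0,0,0,0,0,0,0,0,0]}' 60
python3 - <<'E'
from h import *
c=cap('wrist','w13.png');cap('side','s13.png')
for p in [(.622,-.130,.1),(.622,-.130,.063)]:print(w2px(c,p))
goal([.57,.29,.2])
E
```

```text
time_s: 28.08
position: [0.6226, -0.1311, 0.0876]
tcp_rot: [[0.001, 0.929, 0.37], [-0.0, 0.37, -0.929], [-1.0, 0.001, 0.001]]
force: [-2.7, 1.1, 11.7]
opening: 0.138
time_s: 28.33
position: [0.6226, -0.1311, 0.0877]
tcp_rot: [[0.001, 0.929, 0.369], [-0.0, 0.369, -0.929], [-1.0, 0.0, 0.0]]
force: [-1.6, 2.0, 7.8]
opening: 0.142
time_s: 29.5
position: [0.623, -0.1313, 0.184]
tcp_rot: [[0.003, 0.929, 0.369], [-0.001, 0.369, -0.929], [-1.0, 0.002, 0.002]]
force: [0.7, 0.8, -0.8]
opening: 0.69
[252.25872425 196.67663457]
[252.10904102 184.45718936]
pos [ 0.6216 -0.1307  0.1817] yang 21.68 F [-0.4 -0.4  0.7] open 0.691 t 29.6
tool mm now [ -17.9  107.5 -410.1]
```

View pics/w13.png

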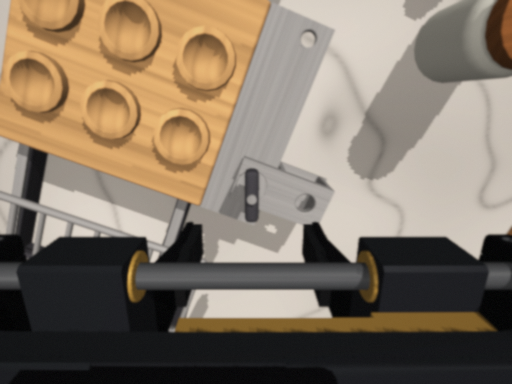

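View pics/s13.png

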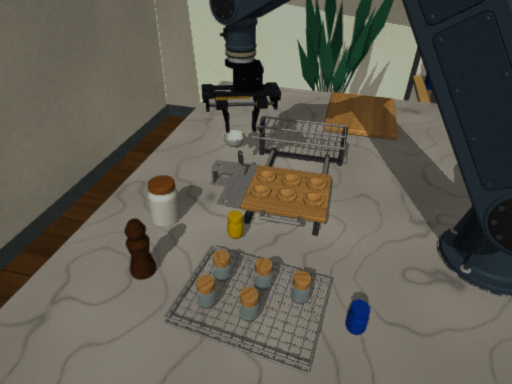

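The pin is standing home in its hole at wrist pixel (251,195), the tray is out, and all the vials are still in the basket. Next are the vials.

```bash

python3 -m inch '{"dp":[[-4.3,0,-36],[-4.3,0,-36],[-4.3,0,-36],[-4.3,0,-36],[-4.3,0,-36],[-4.3,0,-36],[-4.3,0,-36],[-4.3,0,-36],[-4.3,0,-36],[0,0,0],[0,0,0],[0,0,0],[0,0,0],[0,0,0],[0,0,0],[0,0,0]],"yaw":[0,0,0,0,0,0,0,0,0,7,7,7,0,0,0,0]}' 60
python3 - <<'E'
from h import *
goal([.5,.17,.2]); c=cap('wrist','w14.png'); cap('top','t14.png')
for p in [(.57,.291,.071),(.562,.221,.071),(.484,.298,.071),(.475,.22,.071),(.397,.233,.071)]: print(w2px(c,p))
E
```

```text
time_s: 30.93
position: [0.5026, 0.1697, 0.2208]
tcp_rot: [[-0.001, 1.0, 0.013], [-0.0, 0.013, -1.0], [-1.0, -0.001, 0.0]]
force: [-1.2, -0.0, -0.4]
opening: 0.69
pos [0.5026 0.1697 0.2208] yang 0.75 F [-1.2 -0.  -0.4] open 0.69 t 30.93
tool mm now [20.8 -2.5 -0.3]
[326.66359667  53.55957034]
[312.82465585 129.53759416]
[234.45975351  44.03235735]
[225.82640969 129.45262669]
[146.64223344 115.15565365]
```

View pics/w14.png

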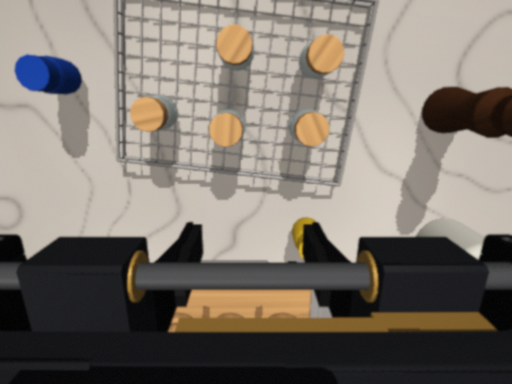

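View pics/t14.png

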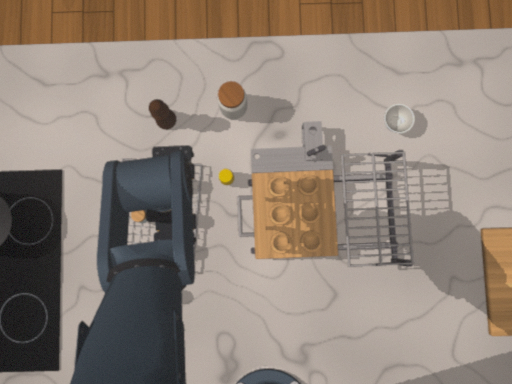

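```bash
python3 - <<'E'
from h import *
c=cap('top');im=cv2.cvtColor(c['color'],cv2.COLOR_RGB2BGR)[140:265,245:350]
big=cv2.resize(im,None,fx=5,fy=4.8,interpolation=cv2.INTER_CUBIC);
o=np.array([.47934,-.21919]);a=np.radians(90.67)
k=0
for rx in (.176,.104):
  for ry in (-.068,0,.068):
    p=o+[rx*np.cos(a)-ry*np.sin(a),rx*np.sin(a)+ry*np.cos(a)]; u=w2px(c,[*p,.06]); print(k,np.round(p,4)); k+=1
    cv2.circle(big,tuple(int(round(t)) for t in ((u[0]-245)*5,(u[1]-140)*4.8)),3,(0,0,255),-1)
    for t in np.linspace(0,6.28,60):
      u=w2px(c,[p[0]+.02*np.cos(t),p[1]+.02*np.sin(t),.06]);cv2.circle(big,(int((u[0]-245)*5),int((u[1]-140)*4.8)),1,(255,0,0),-1)
cv2.imwrite('pics/cups.png',big)
E
```

```text
0 [ 0.5453 -0.0424]
1 [ 0.4773 -0.0432]
2 [ 0.4093 -0.044 ]
3 [ 0.5461 -0.1144]
4 [ 0.4781 -0.1152]
5 [ 0.4101 -0.116 ]
```

View pics/cups.png

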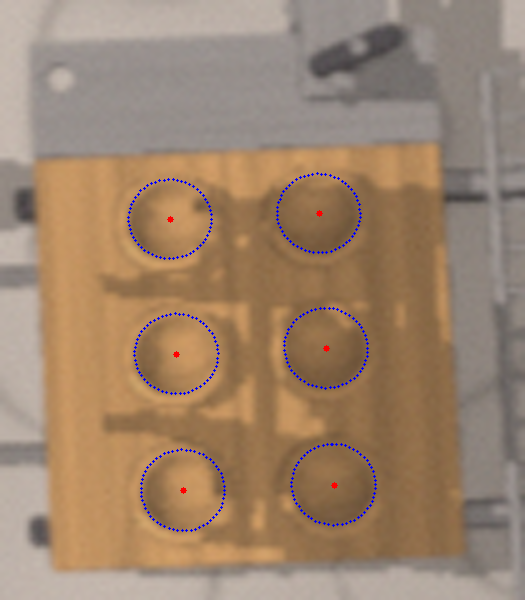

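```bash

python3 -m inch '{"dp":[[0,20,-16.8],[0,20,-16.8],[0,20,-16.8],[10,0,0],[25,0,0],[25,0,0],[25,0,0],[25,0,0],[25,0,0],[25,0,0],[18,0,0],[10,0,0],[0,0,0],[0,0,0],[0,0,0]],"yaw":[0,0,0,0,0,0,0,0,0,0,0,0,0,0,0]}' 60
python3 - <<'E'
from h import *
goal([.562,.221,.033],.67)
E
python3 -m inch '{"dp":[[0,0,0],[0,0,0],[0,0,0],[0,0,0],[0,0,0],[0,0,0],[0,0,0],[0,0,0]],"yaw":[0,0,0,0,0,0,0,0]}' 0
python3 -m inch '{"dp":[[-10,0,0],[-20,0,0],[-25,0,0],[-25,0,0],[-25,0,0],[-25,0,0],[-15,0,0],[0,0,0],[0,0,0]],"yaw":[0,0,0,0,0,0,0,0,0]}'
python3 - <<'E'
from h import *
goal([.5455,-.1135,.178],.67);cap('wrist','w15.png'); cap('side','s15.png')
E
```

```text
time_s: 32.33
position: [0.563, 0.2212, 0.0345]
tcp_rot: [[0.002, 1.0, 0.012], [0.0, 0.012, -1.0], [-1.0, 0.002, -0.0]]
force: [0.1, -0.0, 0.8]
opening: 0.691
pos [0.563  0.2212 0.0345] yang 0.68 F [ 0.1 -0.   0.8] open 0.691 t 32.33
yaw 0.01 q6 10.194231533677574
tool mm after yaw [ 1.5 -1.1  0.2]
tool mm now [ 1.5 -1.1  0.2]
time_s: 33.0
position: [0.5624, 0.2212, 0.0338]
tcp_rot: [[0.001, 1.0, 0.012], [0.0, 0.012, -1.0], [-1.0, 0.001, -0.0]]
force: [-0.0, 0.3, 5.3]
opening: 0.429
time_s: 33.75
position: [0.5622, 0.2211, 0.179]
tcp_rot: [[0.001, 1.0, 0.012], [0.0, 0.012, -1.0], [-1.0, 0.001, -0.0]]
force: [-0.7, 0.4, -2.0]
opening: 0.427
pos [0.5622 0.2211 0.179 ] yang 0.68 F [-0.7  0.4 -2. ] open 0.427 t 33.75
yaw 0.01 q6 10.20382775346085
tool mm after yaw [  1.  -20.6 334.4]
tool mm now [  0.9 -20.7 334.4]
```

View pics/w15.png

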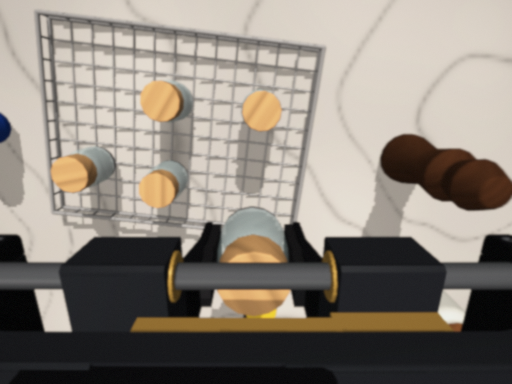

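View pics/s15.png

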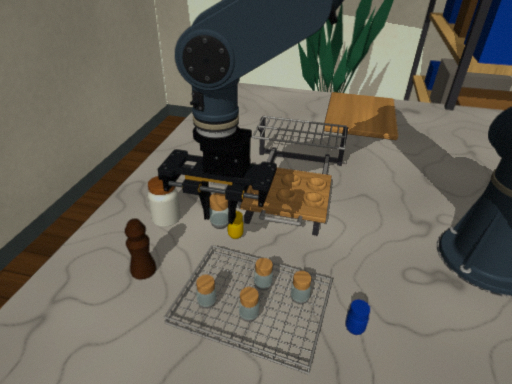

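```bash

python3 -m inch '{"dp":[[0,-2.3,37.2],[0,-2.3,37.2],[0,-2.3,37.2],[0,-2.3,37.2],[0,-2.3,37.2],[0,-2.3,37.2],[0,-2.3,37.2],[0,-2.3,37.2],[0,-2.3,36.8],[0,0,0],[20,0,0],[25,0,0],[20,0,0],[10,0,0],[0,0,0],[0,0,0],[0,0,0]],"yaw":[0,0,0,0,0,0,0,0,0,0,0,0,0,0,0,0,0]}'
python3 - <<'E'
from h import *
goal([.5455,-.1135,.079],.67);c=cap('wrist','w16.png'); cap('side','s16.png')
for p in [(.5453,-.0414,.06),(.4773,-.0422,.06),(.5461,-.1134,.06)]: print(w2px(c,p))
E
```

```text
time_s: 35.27
position: [0.546, -0.1135, 0.1038]
tcp_rot: [[0.001, 1.0, 0.012], [-0.0, 0.012, -1.0], [-1.0, 0.001, 0.0]]
force: [0.5, 0.5, 0.0]
opening: 0.43
pos [ 0.546  -0.1135  0.1038] yang 0.7 F [0.5 0.5 0. ] open 0.43 t 35.27
yaw 0.03 q6 -23.922411323097432
tool mm after yaw [24.8 -0.5  0. ]
tool mm now [24.8 -0.6  0. ]
[253.08803191 111.27413111]
[146.39087757 111.3979914 ]
[252.97313764 216.44426343]
```

View pics/w16.png

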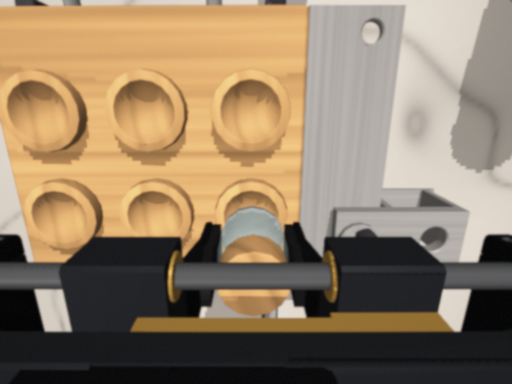

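View pics/s16.png

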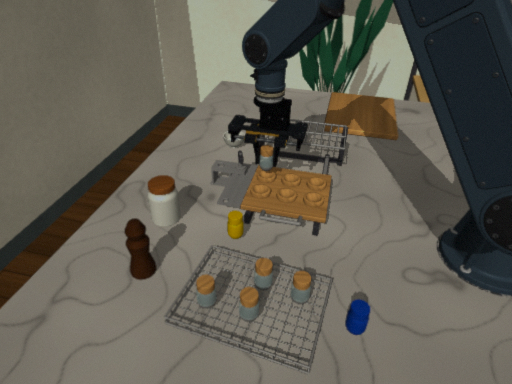

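```bash

python3 -m inch '{"dp":[[10,0,0],[8,0,0],[4,0,0],[2,0,0],[0,0,0],[0,0,0]],"yaw":[0,0,0,0,0,0]}'
python3 -m inch '{"dp":[[1,0,0],[0,0,0],[0,0,0]],"yaw":[0,0,0]}'
python3 -m inch '{"dp":[[0,0,0],[0,0,0],[0,0,0],[0,0,0],[0,0,0],[-3,0,0],[-10,0,0],[-20,0,0],[-25,0,0],[-25,0,0],[-15,0,0],[0,0,0],[0,0,0]],"yaw":[0,0,0,0,0,0,0,0,0,0,0,0,0]}' 52
python3 - <<'E'
from h import *
goal([.475,.22,.18],.67);c=cap('wrist','w17.png'); cap('side','s17.png')
E
```

```text
time_s: 35.87
position: [0.5453, -0.1135, 0.0791]
tcp_rot: [[-0.0, 1.0, 0.012], [0.0, 0.012, -1.0], [-1.0, -0.0, -0.0]]
force: [-0.3, 0.2, -1.9]
opening: 0.43
time_s: 36.12
position: [0.5455, -0.1136, 0.0788]
tcp_rot: [[0.0, 1.0, 0.012], [-0.0, 0.012, -1.0], [-1.0, 0.0, 0.0]]
force: [-1.1, 0.1, 2.9]
opening: 0.427
time_s: 37.2
position: [0.546, -0.1137, 0.1778]
tcp_rot: [[0.003, 1.0, 0.012], [-0.001, 0.012, -1.0], [-1.0, 0.003, 0.001]]
force: [-0.2, 0.3, 0.4]
opening: 0.599
pos [ 0.546  -0.1137  0.1778] yang 0.68 F [-0.2  0.3  0.4] open 0.599 t 37.2
yaw 0.01 q6 -23.928103789026725
tool mm after yaw [  -2.2  -67.1 -334.5]
tool mm now [  -2.8  -67.  -334.5]
```

View pics/w17.png

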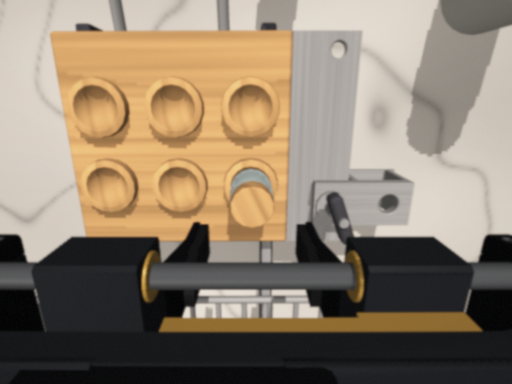

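View pics/s17.png

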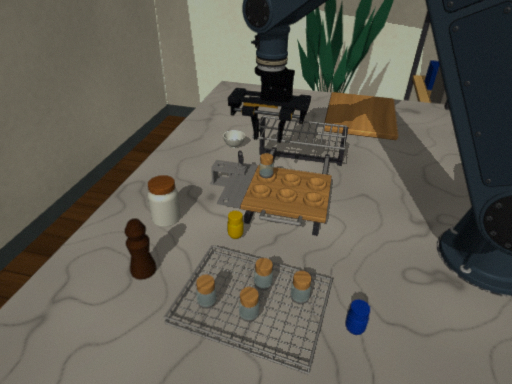

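```bash

python3 -m inch '{"dp":[[0,-7.5,-37.2],[0,-7.5,-37.2],[0,-7.5,-37.2],[0,-7.5,-37.2],[0,-7.5,-37.2],[0,-7.5,-37.2],[0,-7.5,-37.2],[0,-7.5,-37.2],[0,-7.5,-37],[0,0,0],[0,0,0],[0,0,0]],"yaw":[0,0,0,0,0,0,0,0,0,0,0,0]}' 60
python3 - <<'E'
from h import *
c=cap('wrist','w18.png');goal([.475,.22,.033],.67)
for p in [(.57,.291,.071),(.484,.298,.071),(.475,.22,.071),(.399,.233,.071)]: print(w2px(c,p))
cs=cap('side','s18.png')
E
```

```text
time_s: 38.3
position: [0.4732, 0.22, 0.1753]
tcp_rot: [[-0.002, 1.0, 0.013], [-0.001, 0.013, -1.0], [-1.0, -0.002, 0.001]]
force: [0.2, -0.5, -0.7]
opening: 0.689
pos [0.4737 0.2194 0.1755] yang 0.65 F [ 0.5 -0.8 -0.1] open 0.69 t 38.35
yaw -0.02 q6 11.957769070891528
tool mm after yaw [142.5   1.3  -0.6]
tool mm now [142.5   1.6  -0.7]
[369.87791006 111.35440912]
[267.14472881 101.21914674]
[254.87339448 191.22754166]
[169.63088042 176.25869254]
```

View pics/w18.png

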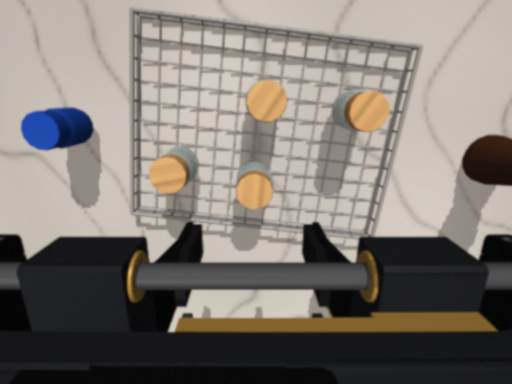

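```bash

python3 -m inch '{"dp":[[10,0.5,0],[25,0,0],[25,0,0],[25,0,0],[25,0,0],[20,0,0],[13,0,0],[0,0,0],[0,0,0]],"yaw":[0,0,0,0,0,0,0,0,0]}'
python3 -m inch '{"dp":[[0,0,0],[0,0,0],[0,0,0],[0,0,0],[0,0,0],[0,0,0],[0,0,0],[0,0,0]],"yaw":[0,0,0,0,0,0,0,0]}' 0
python3 -m inch '{"dp":[[-10,0,0],[-20,0,0],[-25,0,0],[-25,0,0],[-25,0,0],[-25,0,0],[-15,0,0],[0,0,0],[0,0,0]],"yaw":[0,0,0,0,0,0,0,0,0]}'
python3 -m inch '{"dp":[[0,0,37],[0,0,37],[0,0,37],[0,0,37],[0,0,37],[0,0,37],[0,0,37],[0,0,37],[0,-1.5,37],[0,0,0],[20,0,0],[25,0,0],[20,0,0],[10,0,0],[0,0,0],[0,0,0],[0,0,0]],"yaw":[0,0,0,0,0,0,0,0,0,0,0,0,0,0,0,0,0]}'
python3 - <<'E'
from h import *
goal([.4772,-.1138,.079],.67);c=cap('wrist','w19.png'); cap('side','s19.png')
for p in [(.4773,-.0422,.06),(.5455,-.1134,.116)]: print(w2px(c,p))
E
```

```text
time_s: 39.15
position: [0.4741, 0.2191, 0.0323]
tcp_rot: [[-0.002, 1.0, 0.01], [-0.001, 0.01, -1.0], [-1.0, -0.002, 0.001]]
force: [0.3, -0.4, 0.6]
opening: 0.692
time_s: 39.82
position: [0.4749, 0.2204, 0.034]
tcp_rot: [[0.001, 1.0, 0.012], [0.0, 0.012, -1.0], [-1.0, 0.001, -0.0]]
force: [0.3, 0.1, 6.2]
opening: 0.431
time_s: 40.57
position: [0.4743, 0.2203, 0.1789]
tcp_rot: [[0.001, 1.0, 0.012], [0.0, 0.012, -1.0], [-1.0, 0.001, -0.0]]
force: [-0.4, 0.6, -2.0]
opening: 0.43
time_s: 41.98
position: [0.4768, -0.1124, 0.1031]
tcp_rot: [[-0.001, 1.0, 0.012], [0.0, 0.012, -1.0], [-1.0, -0.001, -0.0]]
force: [-0.3, -0.1, -1.1]
opening: 0.43
pos [ 0.4768 -0.1124  0.1031] yang 0.7 F [-0.3 -0.1 -1.1] open 0.43 t 41.98
yaw 0.03 q6 -27.060153909114806
tool mm after yaw [24.1  0.4  1.4]
tool mm now [24.1  0.4  1.4]
[255.09882191 114.42608652]
[383.50582497 260.09142358]
```

View pics/w19.png

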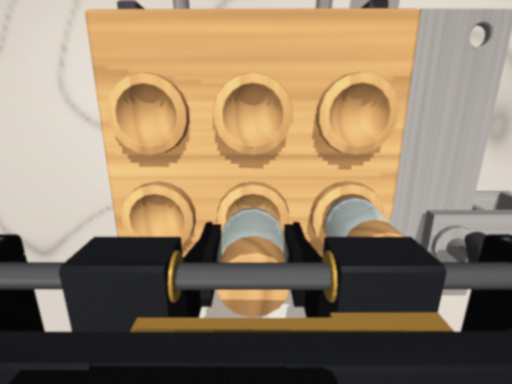

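```bash

python3 -m inch '{"dp":[[10,0.3,1],[8,0,0],[4,0,0],[2,0,0],[0,0,0],[0,0,0]],"yaw":[0,0,0,0,0,0]}'
python3 -m inch '{"dp":[[1,0,0],[0,0,0],[0,0,0]],"yaw":[0,0,0]}'
python3 -m inch '{"dp":[[0,0,0],[0,0,0],[0,0,0],[0,0,0],[0,0,0],[-3,0,0],[-10,0,0],[-20,0,0],[-25,0,0],[-25,0,0],[-15,0,0],[0,0,0],[0,0,0]],"yaw":[0,0,0,0,0,0,0,0,0,0,0,0,0]}' 50
python3 - <<'E'
from h import *
goal([.484,.298,.18],.67);c=cap('wrist','w20.png');cap('side','s20.png')
print(w2px(c,(.4772,-.1138,.116)),w2px(c,(.5455,-.1134,.116)))
E
```

```text
time_s: 42.58
position: [0.4768, -0.1135, 0.0792]
tcp_rot: [[-0.001, 1.0, 0.012], [0.0, 0.012, -1.0], [-1.0, -0.001, -0.0]]
force: [-0.1, -0.2, -0.2]
opening: 0.427
time_s: 42.83
position: [0.4769, -0.1136, 0.079]
tcp_rot: [[-0.0, 1.0, 0.012], [0.0, 0.012, -1.0], [-1.0, -0.0, -0.0]]
force: [-2.0, 0.9, 6.8]
opening: 0.431
time_s: 43.92
position: [0.4777, -0.1139, 0.1776]
tcp_rot: [[0.003, 1.0, 0.012], [-0.001, 0.012, -1.0], [-1.0, 0.003, 0.001]]
force: [-0.1, 0.2, -0.0]
opening: 0.577
pos [ 0.4777 -0.1139  0.1776] yang 0.68 F [-0.1  0.2 -0. ] open 0.577 t 43.92
yaw 0.01 q6 -27.158660327187196
tool mm after yaw [  -2.4   11.1 -411.8]
tool mm now [  -2.9   11.2 -411.8]
[251.96236966 207.51764731] [341.10404126 207.81876762]
```

View pics/w20.png

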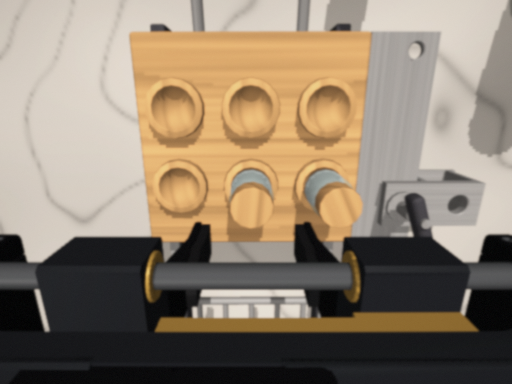

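View pics/s20.png

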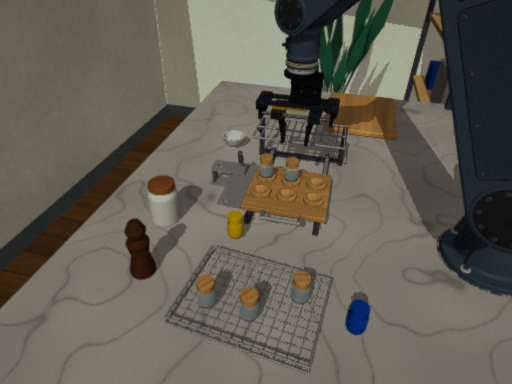

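```bash

python3 -m inch '{"dp":[[0,1,-37.4],[0,1,-37.4],[0,1,-37.4],[0,1,-37.4],[0,1,-37.4],[0,1,-37.4],[0,1,-37.4],[0,1,-37.4],[0,1,-37.4],[0,1,-37.4],[0,1,-37.4],[0,0,0],[0,0,0],[0,0,0],[0,0,0]],"yaw":[0,0,0,0,0,0,0,0,0,0,0,0,0,0,0]}' 60
python3 - <<'E'
from h import *
c=cap('wrist','w21.png');goal([.484,.298,.033],.67)
for p in [(.57,.291,.071),(.484,.298,.071),(.399,.233,.071)]: print(w2px(c,p))
E
```

```text
time_s: 45.27
position: [0.4827, 0.2964, 0.1754]
tcp_rot: [[-0.002, 1.0, 0.011], [-0.001, 0.011, -1.0], [-1.0, -0.002, 0.001]]
force: [-0.1, -0.3, -0.6]
opening: 0.686
pos [0.483  0.2963 0.1757] yang 0.58 F [-0.1 -0.3 -0.6] open 0.693 t 45.32
yaw -0.09 q6 19.666841347487168
tool mm after yaw [142.7   1.   -1.7]
tool mm now [142.7   1.3  -1.9]
[348.95903341 197.74661112]
[254.44523494 189.45297271]
[165.54229785 253.04177852]
```

View pics/w21.png

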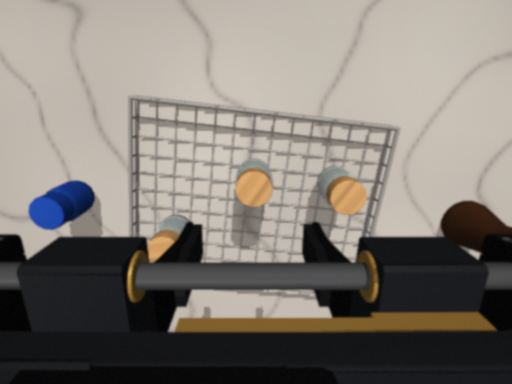

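```bash

python3 -m inch '{"dp":[[10,0.5,-2],[25,0,0],[25,0,0],[25,0,0],[25,0,0],[20,0,0],[13,0,0],[0,0,0],[0,0,0]],"yaw":[0,0,0,0,0,0,0,0,0]}'
python3 -m inch '{"dp":[[0,0,0],[0,0,0],[0,0,0],[0,0,0],[0,0,0],[0,0,0],[0,0,0],[0,0,0]],"yaw":[0,0,0,0,0,0,0,0]}' 0
python3 -m inch '{"dp":[[-10,0,0],[-20,0,0],[-25,0,0],[-25,0,0],[-25,0,0],[-25,0,0],[-15,0,0],[0,0,0],[0,0,0]],"yaw":[0,0,0,0,0,0,0,0,0]}'
python3 -m inch '{"dp":[[0,-7.2,37.5],[0,-7.2,37.5],[0,-7.2,37.5],[0,-7.2,37.5],[0,-7.2,37.5],[0,-7.2,37.5],[0,-7.2,37.5],[0,-7.2,37.5],[0,-7.2,37.5],[0,-7.2,37.5],[0,-7.2,37.5],[0,0,0],[0,0,0]],"yaw":[0,0,0,0,0,0,0,0,0,0,0,0,0]}'
python3 -m inch '{"dp":[[20,0,0],[25,0,0],[20,0,0],[10,0,0],[0,0,0],[0,0,0],[0,0,0]],"yaw":[0,0,0,0,0,0,0]}'
python3 - <<'E'
from h import *
goal([.4093,-.1142,.079],.67);c=cap('wrist','w22.png'); cap('side','s22.png')
for p in [(.4093,-.043,.06)]: print(w2px(c,p))
E
```

```text
time_s: 46.07
position: [0.4834, 0.2988, 0.0324]
tcp_rot: [[-0.002, 1.0, 0.01], [-0.001, 0.01, -1.0], [-1.0, -0.002, 0.001]]
force: [0.9, 0.3, 1.1]
opening: 0.69
time_s: 46.73
position: [0.4843, 0.3, 0.0341]
tcp_rot: [[0.001, 1.0, 0.012], [0.0, 0.012, -1.0], [-1.0, 0.001, -0.0]]
force: [-0.5, 0.1, 6.1]
opening: 0.435
time_s: 47.48
position: [0.4837, 0.2998, 0.1789]
tcp_rot: [[0.001, 1.0, 0.012], [0.0, 0.012, -1.0], [-1.0, 0.001, -0.0]]
force: [-0.4, 0.1, -1.4]
opening: 0.427
time_s: 48.57
position: [0.4084, -0.1151, 0.1771]
tcp_rot: [[-0.003, 1.0, 0.006], [0.002, 0.006, -1.0], [-1.0, -0.003, -0.002]]
force: [-0.6, 0.8, -1.8]
opening: 0.43
time_s: 49.15
position: [0.4095, -0.1127, 0.1034]
tcp_rot: [[-0.0, 1.0, 0.013], [0.0, 0.013, -1.0], [-1.0, -0.0, -0.0]]
force: [0.5, 0.0, -1.6]
opening: 0.431
pos [ 0.4095 -0.1127  0.1034] yang 0.77 F [ 0.5  0.  -1.6] open 0.431 t 49.15
yaw 0.1 q6 -31.308688851784193
tool mm after yaw [24.4 -0.3  1.5]
tool mm now [24.4 -0.3  1.5]
[253.99692152 115.24862275]
```

View pics/w22.png

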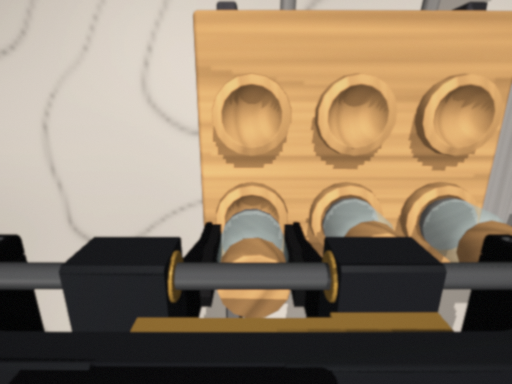

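```bash

python3 -m inch '{"dp":[[10,-1.2,1.2],[8,0,0],[4,0,0],[2,0,0],[0,0,0],[0,0,0]],"yaw":[0,0,0,0,0,0]}'
python3 -m inch '{"dp":[[1,0,0],[0,0,0],[0,0,0]],"yaw":[0,0,0]}'
python3 -m inch '{"dp":[[0,0,0],[0,0,0],[0,0,0],[0,0,0],[0,0,0],[-3,0,0],[-10,0,0],[-20,0,0],[-25,0,0],[-25,0,0],[-15,0,0],[0,0,0],[0,0,0]],"yaw":[0,0,0,0,0,0,0,0,0,0,0,0,0]}' 50
python3 - <<'E'
from h import *
c=cap('wrist','w23.png')
print(w2px(c,(.4085,-.1142,.116)),w2px(c,(.4772,-.1138,.116)))
E
python3 -m inch '{"dp":[[0,13.9,-33.6],[0,13.9,-33.6],[0,13.9,-33.6],[0,13.9,-33.6],[0,13.9,-33.6],[0,13.9,-33.6],[0,13.9,-33.6],[0,13.9,-33.6],[0,13.9,-33.6],[0,13.9,-33.6],[0,13.9,-33.6],[0,13.9,-33.6],[0,0,0],[0,0,0],[0,0,0],[0,0,0]],"yaw":[0,0,0,0,0,0,0,0,0,0,0,0,0,0,0,0]}' 60
python3 - <<'E'
from h import *
c=cap('wrist','w24.png');goal([.57,.291,.033],.67)
for p in [(.57,.291,.071),(.399,.233,.071)]: print(w2px(c,p))
E
```

```text
time_s: 49.75
position: [0.4084, -0.1149, 0.0795]
tcp_rot: [[0.0, 1.0, 0.012], [-0.0, 0.012, -1.0], [-1.0, 0.0, 0.0]]
force: [1.1, 0.1, -1.8]
opening: 0.431
time_s: 50.0
position: [0.4085, -0.1149, 0.079]
tcp_rot: [[0.001, 1.0, 0.012], [-0.0, 0.012, -1.0], [-1.0, 0.001, 0.0]]
force: [-0.5, 1.6, 6.1]
opening: 0.427
time_s: 51.08
position: [0.4087, -0.115, 0.1771]
tcp_rot: [[0.002, 1.0, 0.012], [-0.001, 0.012, -1.0], [-1.0, 0.002, 0.001]]
force: [0.0, 0.0, -0.4]
opening: 0.575
[252.47279975 206.91452999] [342.43088917 207.24114815]
time_s: 52.47
position: [0.5691, 0.2889, 0.175]
tcp_rot: [[-0.003, 1.0, 0.011], [-0.001, 0.011, -1.0], [-1.0, -0.003, 0.001]]
force: [0.6, -0.2, 0.1]
opening: 0.689
pos [0.5694 0.2888 0.1754] yang 0.6 F [-0.  -0.5  0.6] open 0.687 t 52.52
yaw -0.07 q6 16.29827135740569
tool mm after yaw [142.4   0.6  -2.2]
tool mm now [142.4   0.9  -2.3]
[254.09893222 189.05379785]
[ 74.90559312 245.16632078]
```

View pics/w23.png

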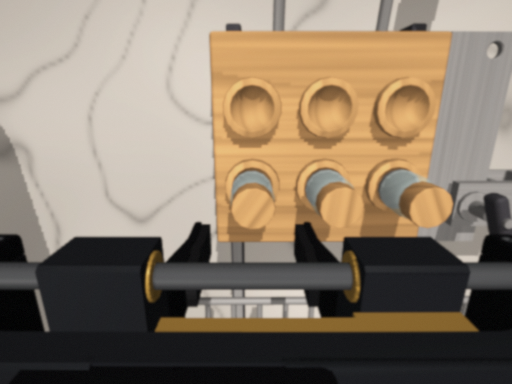

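View pics/w24.png

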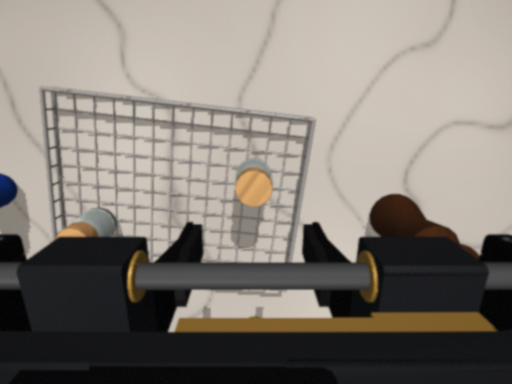

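```bash

python3 -m inch '{"dp":[[10,0.3,-2],[25,0,0],[25,0,0],[25,0,0],[25,0,0],[20,0,0],[13,0,0],[0,0,0],[0,0,0]],"yaw":[0,0,0,0,0,0,0,0,0]}'
python3 -m inch '{"dp":[[0,0,0],[0,0,0],[0,0,0],[0,0,0],[0,0,0],[0,0,0],[0,0,0],[0,0,0]],"yaw":[0,0,0,0,0,0,0,0]}' 0
python3 -m inch '{"dp":[[-10,0,0],[-20,0,0],[-25,0,0],[-25,0,0],[-25,0,0],[-25,0,0],[-15,0,0],[0,0,0],[0,0,0]],"yaw":[0,0,0,0,0,0,0,0,0]}'
python3 -m inch '{"dp":[[0,-3.2,36.9],[0,-3.2,36.9],[0,-3.2,36.9],[0,-3.2,36.9],[0,-3.2,36.9],[0,-3.2,36.9],[0,-3.2,36.9],[0,-3.2,36.9],[0,-3.2,36.9],[0,0,0],[0,0,0]],"yaw":[0,0,0,0,0,0,0,0,0,0,0]}'
python3 -m inch '{"dp":[[20,0,0],[25,0,0],[20,0,0],[10,0,0],[0,0,0],[0,0,0],[0,0,0]],"yaw":[0,0,0,0,0,0,0]}'
python3 - <<'E'
from h import *
goal([.5446,-.0416,.079],.67);c=cap('wrist','w25.png'); cap('side','s25.png')
E
```

```text
time_s: 53.27
position: [0.5703, 0.2918, 0.0328]
tcp_rot: [[-0.001, 1.0, 0.011], [-0.0, 0.011, -1.0], [-1.0, -0.001, 0.0]]
force: [0.3, -0.2, -0.9]
opening: 0.69
time_s: 53.93
position: [0.5711, 0.2926, 0.0343]
tcp_rot: [[0.001, 1.0, 0.012], [0.0, 0.012, -1.0], [-1.0, 0.001, -0.0]]
force: [-0.6, 0.1, 6.6]
opening: 0.431
time_s: 54.68
position: [0.5707, 0.2924, 0.179]
tcp_rot: [[0.001, 1.0, 0.012], [0.0, 0.012, -1.0], [-1.0, 0.001, -0.0]]
force: [0.2, -0.4, -1.5]
opening: 0.429
time_s: 55.6
position: [0.5445, -0.0419, 0.1766]
tcp_rot: [[-0.004, 1.0, 0.007], [0.001, 0.007, -1.0], [-1.0, -0.004, -0.001]]
force: [-0.7, 0.7, -1.4]
opening: 0.435
time_s: 56.18
position: [0.5464, -0.0396, 0.1039]
tcp_rot: [[0.001, 1.0, 0.013], [-0.0, 0.013, -1.0], [-1.0, 0.001, 0.0]]
force: [-0.5, -0.6, -0.1]
opening: 0.431
pos [ 0.5464 -0.0396  0.1039] yang 0.73 F [-0.5 -0.6 -0.1] open 0.431 t 56.18
yaw 0.06 q6 -16.576021885385956
tool mm after yaw [24.9 -1.8  2. ]
tool mm now [24.9 -1.8  2. ]
```

View pics/w25.png

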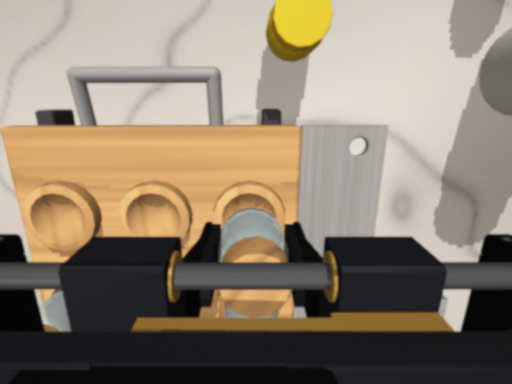

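View pics/s25.png

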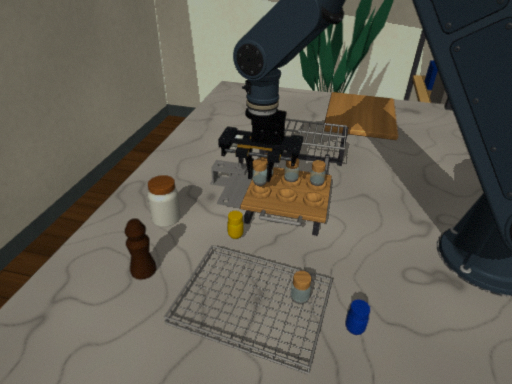

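```bash

python3 -m inch '{"dp":[[10,-1.6,1.8],[8,0,0],[4,0,0],[2,0,0],[0,0,0],[0,0,0]],"yaw":[0,0,0,0,0,0]}'
python3 -m inch '{"dp":[[1,0,0],[0,0,0],[0,0,0]],"yaw":[0,0,0]}'
python3 -m inch '{"dp":[[0,0,0],[0,0,0],[0,0,0],[0,0,0],[0,0,0],[-3,0,0],[-10,0,0],[-20,0,0],[-25,0,0],[-25,0,0],[-15,0,0],[0,0,0],[0,0,0]],"yaw":[0,0,0,0,0,0,0,0,0,0,0,0,0]}' 50
python3 - <<'E'
from h import *
c=cap('wrist','w26.png')
print(w2px(c,(.5448,-.0415,.116)))
E
python3 -m inch '{"dp":[[0,-15.8,-30.7],[0,-15.8,-30.7],[0,-15.8,-30.7],[0,-15.8,-30.7],[0,-15.8,-30.7],[0,-15.8,-30.7],[0,-15.8,-30.7],[0,-15.8,-30.7],[0,-15.8,-30.7],[0,0,0],[0,0,0],[0,0,0],[0,0,0]],"yaw":[0,0,0,0,0,0,0,0,0,0,0,0,0]}' 60
python3 - <<'E'
from h import *
c=cap('wrist','w27.png');goal([.399,.233,.033],.67)
for p in [(.399,.233,.071)]: print(w2px(c,p))
E
```

```text
time_s: 56.78
position: [0.5439, -0.0417, 0.0793]
tcp_rot: [[-0.001, 1.0, 0.012], [0.0, 0.012, -1.0], [-1.0, -0.001, -0.0]]
force: [-0.7, 0.8, 1.7]
opening: 0.431
time_s: 57.03
position: [0.5439, -0.0417, 0.0792]
tcp_rot: [[-0.0, 1.0, 0.012], [0.0, 0.012, -1.0], [-1.0, -0.0, -0.0]]
force: [-1.9, 2.9, 8.6]
opening: 0.435
time_s: 58.12
position: [0.5447, -0.0421, 0.1777]
tcp_rot: [[0.003, 1.0, 0.012], [-0.001, 0.012, -1.0], [-1.0, 0.003, 0.001]]
force: [-1.1, 0.4, -0.0]
opening: 0.578
[252.70567206 206.97603895]
time_s: 59.25
position: [0.3992, 0.2318, 0.1758]
tcp_rot: [[-0.001, 1.0, 0.011], [-0.001, 0.011, -1.0], [-1.0, -0.001, 0.001]]
force: [-0.0, -0.3, -1.3]
opening: 0.692
pos [0.3994 0.2316 0.176 ] yang 0.57 F [-0.4 -0.3 -0.4] open 0.689 t 59.3
yaw -0.1 q6 15.654384747331523
tool mm after yaw [143.   -0.3  -1.4]
tool mm now [143.   -0.3  -1.4]
[252.59397755 189.76843181]
```

View pics/w26.png

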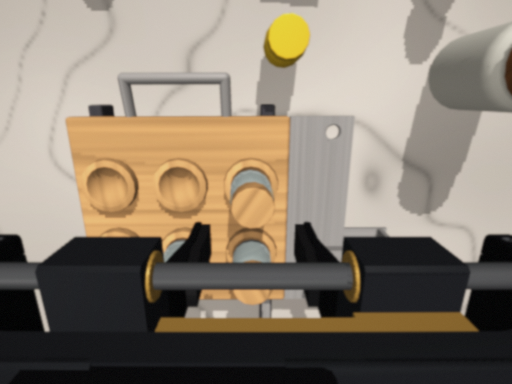

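View pics/w27.png

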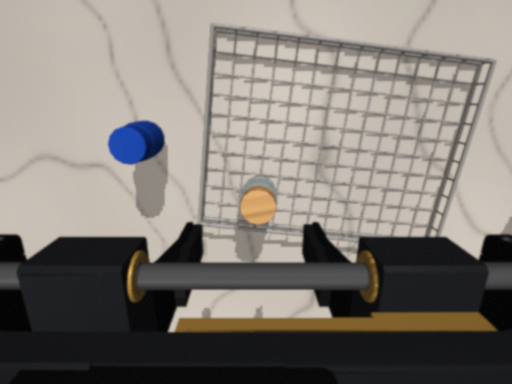

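```bash
python3 - <<'E'
from h import *
c=cap('wrist');im=cv2.cvtColor(c['color'],cv2.COLOR_RGB2HSV) if False else cv2.cvtColor(c['color'],cv2.COLOR_RGB2HSV)
m=cv2.inRange(im,(8,90,120),(22,255,255))[150:232,200:310];M=cv2.moments(m,True);u=200+M['m10']/M['m00'];v=150+M['m01']/M['m00']
print(u,v,M['m00']);p=px2w(c,u,v,.071);print(p);goal([p[0],p[1],.033],.67)
E
```

```text
257.4793008279669 204.89696412143513 1087.0
[0.4038325  0.21835738 0.071     ]
pos [0.3994 0.2316 0.176 ] yang 0.55 F [ 0.2 -0.4  0.2] open 0.69 t 59.35
yaw -0.12 q6 15.659249586840636
tool mm after yaw [143.    4.3  13.3]
tool mm now [143.1   4.4  13.2]
```

```bash

python3 -m inch '{"dp":[[0,4.4,13],[10,0,0],[25,0,0],[25,0,0],[25,0,0],[25,0,0],[20,0,0],[13,0,0],[0,0,0],[0,0,0]],"yaw":[0,0,0,0,0,0,0,0,0,0]}'
python3 -m inch '{"dp":[[0,0,0],[0,0,0],[0,0,0],[0,0,0],[0,0,0],[0,0,0],[0,0,0],[0,0,0]],"yaw":[0,0,0,0,0,0,0,0]}' 0
python3 -m inch '{"dp":[[-10,0,0],[-20,0,0],[-25,0,0],[-25,0,0],[-25,0,0],[-25,0,0],[-15,0,0],[0,0,0],[0,0,0]],"yaw":[0,0,0,0,0,0,0,0,0]}'
python3 -m inch '{"dp":[[0,0.2,37.3],[0,0.2,37.3],[0,0.2,37.3],[0,0.2,37.3],[0,0.2,37.3],[0,0.2,37.3],[0,0,37.3],[0,0,0],[0,0,0],[0,0,0]],"yaw":[0,0,0,0,0,0,0,0,0,0]}'
python3 -m inch '{"dp":[[20,0,0],[25,0,0],[20,0,0],[10,0,0],[0,0,0],[0,0,0],[0,0,0]],"yaw":[0,0,0,0,0,0,0]}'
python3 - <<'E'
from h import *
goal([.4083,-.0425,.079],.67);c=cap('wrist','w28.png'); cap('side','s28.png')
E
```

```text
time_s: 60.18
position: [0.4035, 0.2189, 0.0328]
tcp_rot: [[-0.002, 1.0, 0.01], [-0.0, 0.01, -1.0], [-1.0, -0.002, 0.0]]
force: [0.2, -0.4, 0.5]
opening: 0.687
time_s: 60.85
position: [0.4039, 0.2199, 0.0339]
tcp_rot: [[0.002, 1.0, 0.012], [0.0, 0.012, -1.0], [-1.0, 0.002, -0.0]]
force: [-0.4, 0.5, 6.3]
opening: 0.441
time_s: 61.6
position: [0.4031, 0.2198, 0.1785]
tcp_rot: [[0.001, 1.0, 0.012], [0.0, 0.012, -1.0], [-1.0, 0.001, -0.0]]
force: [-0.3, 0.0, -2.1]
opening: 0.441
time_s: 62.43
position: [0.4061, -0.0408, 0.177]
tcp_rot: [[-0.004, 1.0, 0.011], [0.002, 0.011, -1.0], [-1.0, -0.004, -0.002]]
force: [0.7, -0.0, -1.2]
opening: 0.437
time_s: 63.02
position: [0.4076, -0.0403, 0.1036]
tcp_rot: [[-0.0, 1.0, 0.014], [0.0, 0.014, -1.0], [-1.0, -0.0, -0.0]]
force: [-0.6, 1.0, -1.1]
opening: 0.439
pos [ 0.4076 -0.0403  0.1036] yang 0.8 F [-0.6  1.  -1.1] open 0.439 t 63.02
yaw 0.13 q6 -22.180265468252763
tool mm after yaw [24.6  0.7  2.2]
tool mm now [24.6  0.7  2.2]
```

View pics/w28.png

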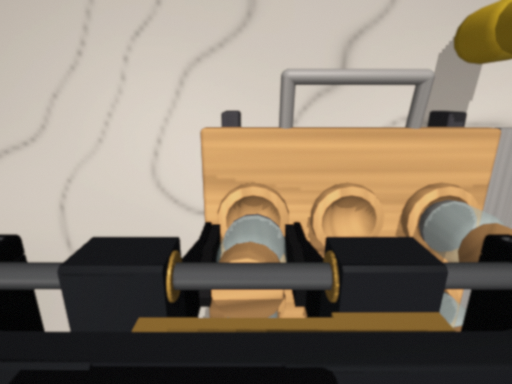

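View pics/s28.png

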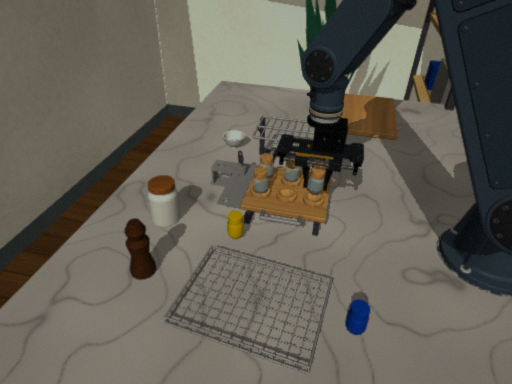

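```bash

python3 -m inch '{"dp":[[10,0.2,1.5],[8,0,0],[3,0,0],[1,0,0],[0,0,0],[0,0,0]],"yaw":[0,0,0,0,0,0]}'
python3 -m inch '{"dp":[[1,0,0],[0,0,0],[0,0,0]],"yaw":[0,0,0]}'
python3 -m inch '{"dp":[[1,0,0],[0,0,0],[0,0,0]],"yaw":[0,0,0]}'
python3 -m inch '{"dp":[[0,0,0],[0,0,0],[0,0,0],[0,0,0],[0,0,0],[0,0,0],[0,0,0],[-3,0,0],[-10,0,0],[-20,0,0],[-25,0,0],[-25,0,0],[-15,0,0],[0,0,0],[0,0,0]],"yaw":[0,0,0,0,0,0,0,0,0,0,0,0,0,0,0]}' 50
python3 - <<'E'
from h import *
c=cap('wrist','w29.png');cap('side','s29.png')
print(w2px(c,(.4083,-.0425,.116)))
E
```

```text
time_s: 63.62
position: [0.4075, -0.0426, 0.0815]
tcp_rot: [[-0.0, 1.0, 0.012], [0.0, 0.012, -1.0], [-1.0, -0.0, -0.0]]
force: [0.1, 0.9, -0.2]
opening: 0.442
time_s: 63.87
position: [0.4077, -0.0426, 0.0805]
tcp_rot: [[0.0, 1.0, 0.012], [0.0, 0.012, -1.0], [-1.0, 0.0, -0.0]]
force: [1.1, 3.1, 2.4]
opening: 0.438
time_s: 64.12
position: [0.4076, -0.0424, 0.0795]
tcp_rot: [[-0.0, 1.0, 0.011], [0.001, 0.011, -1.0], [-1.0, -0.0, -0.001]]
force: [0.2, 5.2, 4.2]
opening: 0.438
time_s: 65.37
position: [0.4081, -0.043, 0.1781]
tcp_rot: [[0.002, 1.0, 0.012], [-0.001, 0.012, -1.0], [-1.0, 0.002, 0.001]]
force: [-0.1, -0.0, -0.8]
opening: 0.574
[252.86662878 206.90140064]
```

View pics/w29.png

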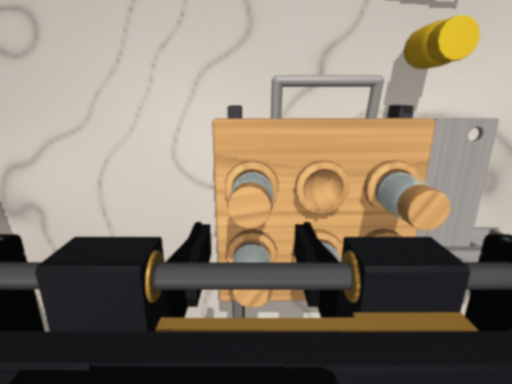

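View pics/s29.png

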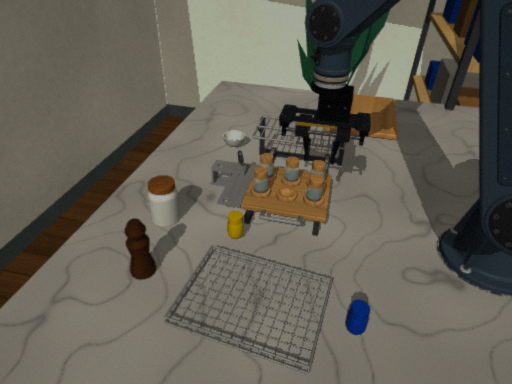

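```bash

python3 -m inch '{"dp":[[-5,0,-36],[-5,0,-36],[-5,0,-36],[-5,0,-36],[0,0,-36],[0,0,-36],[0,0,-36],[0,0,-36],[0,0,-36],[0,0,-36],[0,0,0],[0,0,0],[0,0,0]],"yaw":[0,0,0,0,0,0,0,0,0,0,0,0,0]}'
python3 - <<'E'
from h import *
c=cap('top','t30.png');im=cv2.imread('pics/t30.png')
big=cv2.resize(im[110:280,215:375],None,fx=4.5,fy=3.5,interpolation=cv2.INTER_CUBIC)
for p in [(.5448,-.0415),(.4083,-.0425),(.5455,-.1135),(.4772,-.1138),(.4085,-.1142)]:
  for t in np.linspace(0,6.28,50):
    u=w2px(c,[p[0]+.017*np.cos(t),p[1]+.017*np.sin(t),.116]);cv2.circle(big,(int((u[0]-215)*4.5),int((u[1]-110)*3.5)),1,(255,0,0),-1)
cv2.imwrite('pics/t30c.png',big)
s=cap('side','s30.png');b=cv2.imread('pics/s30.png')
cv2.imwrite('pics/s30c.png',cv2.resize(b[130:240,190:350],None,fx=5,fy=5,interpolation=cv2.INTER_CUBIC))
goal([.4,.2,.2])
E
```

```text
time_s: 66.55
position: [0.4023, 0.3163, 0.1959]
tcp_rot: [[-0.003, 1.0, 0.013], [-0.002, 0.013, -1.0], [-1.0, -0.003, 0.002]]
force: [-0.3, 0.7, 0.0]
opening: 0.575
pos [0.4029 0.3156 0.1965] yang 0.6 F [ 0.3 -0.9 -0.2] open 0.575 t 66.65
tool mm now [ -3.3  -4.2 115.6]
```

View pics/t30c.png

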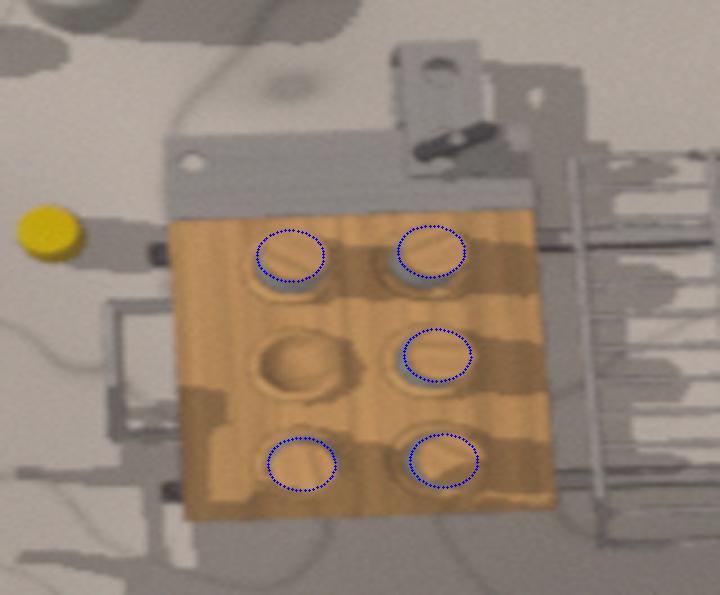

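View pics/s30c.png

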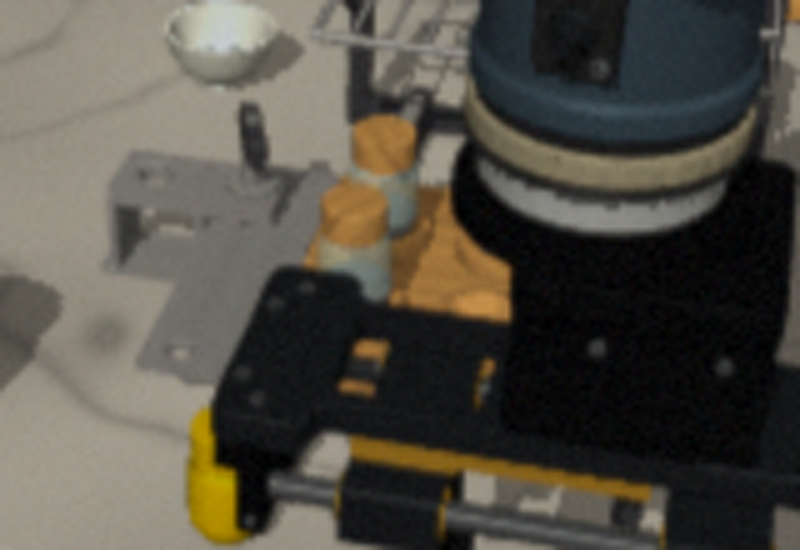

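```bash

python3 -m inch '{"dp":[[-20,0,-30],[-20,0,-30],[-20,0,-30],[-20,0,-30],[-20,0,-30],[-20,0,-30],[-20,0,-30],[-20,0,-30],[0,0,0],[0,0,0],[0,0,0]],"yaw":[0,0,0,0,0,0,0,0,0,0,0]}'
python3 - <<'E'
from h import *
s=cap('side','s31.png');b=cv2.imread('pics/s31.png')
a=cv2.imread('pics/side0.png')
f=lambda x:cv2.resize(x[130:240,190:350],None,fx=2.5,fy=4,interpolation=cv2.INTER_CUBIC)
cv2.imwrite('pics/s31c.png',np.hstack([f(a),f(b)]))
c=cap('wrist','w31.png')
E
```

```text
time_s: 67.57
position: [0.401, 0.5551, 0.356]
tcp_rot: [[-0.002, 1.0, 0.01], [-0.003, 0.01, -1.0], [-1.0, -0.002, 0.003]]
force: [-0.0, -0.5, 0.7]
opening: 0.576
```

View pics/s31c.png

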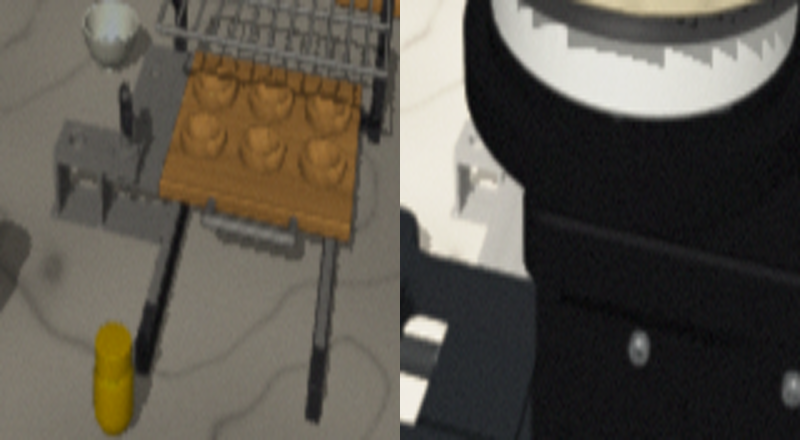

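```bash

python3 -m inch '{"dp":[[10,-30,0],[10,-30,0],[10,-30,0],[10,-30,0],[10,-30,0],[10,-30,0],[10,-30,0],[0,-20,0],[0,0,0],[0,0,0],[0,0,0]],"yaw":[0,0,0,0,0,0,0,0,0,0,0]}'
python3 - <<'E'
from h import *
s=cap('side','s32.png');b=cv2.imread('pics/s32.png')
a=cv2.imread('pics/side0.png')
f=lambda x:cv2.resize(x[130:240,190:350],None,fx=2.5,fy=4,interpolation=cv2.INTER_CUBIC)
cv2.imwrite('pics/s32c.png',np.hstack([f(a),f(b)]))
E
```

```text
time_s: 68.58
position: [0.1717, 0.5539, 0.2873]
tcp_rot: [[0.001, 1.0, 0.011], [-0.0, 0.011, -1.0], [-1.0, 0.001, 0.0]]
force: [0.4, 1.0, -0.2]
opening: 0.574
```

View pics/s32c.png

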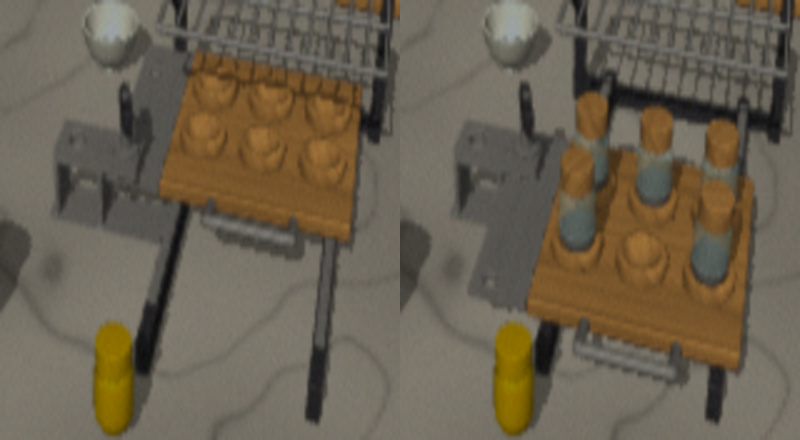

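View pics/s32.png

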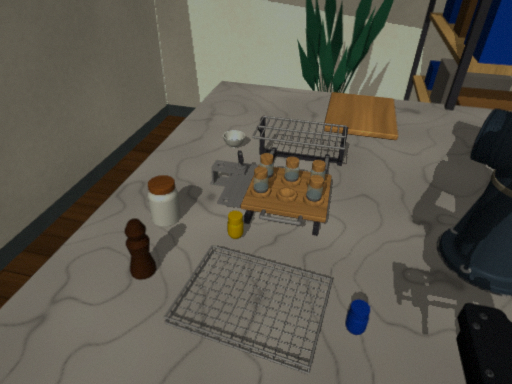

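```bash
python3 -c "
from rig import bot
print(bot.hand_in())"
```

```text
the job is handed in; nothing more can be done
None
```

The job is done and handed in at about 69 s of the 210 s allowed; the hand-in gave no verdict.

**What I did:** I pulled the pin and parked it. I then slid the tray to its stop and backed it off about 3 mm, to about 0.140 m. The pin went through the bracket and the rear hole until the flange hit the plate. After that I placed the five beech-lidded vials in five of the six cups. The blue and yellow lookalikes were left alone. One vial had been knocked about 15 mm in the basket; I found it again in the wrist view before grasping it.

**What the last checks showed:**
- **Pin:** it sits at the same pixels in the top and side views as when it was locked at the start. It met a firm stop under 12–14 N.
- **Vials:** all five lids fall on the outlines predicted for upright, seated vials in the top view, to about 2 mm. The side view shows five upright vials and an empty basket.
- **Bystanders:** the jar, the mill and the bowl look unmoved.
- **Robot:** the arm is clear of everything.

**What was less certain:**
- **Pin lock:** the tug test was weak. The pin had about 1 mm of play at 2 N, which fits the lock's clearance, and I then pushed it home again. I did not pull hard enough to prove the snap.
- **Last vial:** it was gripped slightly tilted. Just after release its lid read about 2 px off, but the later top view showed it in line.

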